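Load the ice crusher and hold its dial on step three

ROBOT

A 6-joint arm with a two-finger parallel gripper is mounted at the origin on the work surface. World frame = base frame: x ahead of the robot, y to its left, z up, the work surface at z = 0. Lengths are in m, angles in rad, forces in N, time in s.
With the tool pointing down it reaches from about 0.25 to 0.775 m from the base axis. Payload 4 kg.
Tool frame: the origin (TCP) lies at the very end of the fingers, on their centre line; the grasp point (between the pads) lies 19 mm behind it; z points along the fingers, x is the direction in which the jaws open and shut, and the axes are right-handed (so a half turn about z gives the same grasp; the last joint's range is limited). The gripper opens to 94 mm and grips with 3 to 60 N. Pads are 16 mm wide; open, the fingers measure 119 mm over their backs; the gripper's body (75 mm by 177 mm) begins 78 mm behind the grasp point.
Start: joints at [1.243, 0.087, 1.371, -0, 1.684, -0.103], TCP at [0.123, 0.536, 0.206] pointing down, gripper open.
Joint ranges: [-3.1, 3.1], [-0.76, 2.03], [0.27, 2.55], [-1.08, 4.22], [0.17, 2.65], [-2.57, 2.57]. Speed limits (rad/s): [2.79, 2.79, 3.14, 3.14, 3.14, 3.14].

INTERFACE

Orientations are given as [roll, pitch, yaw] about the fixed x, y, z axes, in that order (R = Rz(yaw) Ry(pitch) Rx(roll)).
In Python, from bench import robot, cams, ticket gives the robot as it stands.
- The arm moves only by the tool jog_arm, never from a script. Its argument "series" is a list of rows, each an object of numbers: "x", "y", "z": the shift along the tool's x, y, z in m; "rx", "ry", "rz": the turn, a rotation vector about the tool's x, y, z in degrees. A call has 1 to 12 rows; each row shifts and turns the pose as measured when the row begins, along the tool's axes as they then stand; what a row does not reach is not made up. A row lasts 1/12 s, in which the tool goes at most 41.7 mm and 7.16 degrees, less where a joint would pass 70% of its speed; a pose out of reach is approached as far as the arm can. A call with a gripper value outside its range is refused whole. "claw" is the opening, from 0 (shut) to 1 (fully open), set as the call begins (left out, the last holds). The fingers move at their own pace and stop on an object; the grip force is fixed at half the most. Time passes only in rows, so rows that do not move let the fingers close. It gives the time, the measured TCP pose, the force and the opening at its end, in the units of the state.
- robot.get_obs(): the state, without advancing time (a new reading comes with each control period).
- cams.snapshot(name): name is "scene" or "top" or "wrist"; returns a dict with "img" (480x640x3 uint8, red, green, blue), "mtx" (3x3 intrinsics, pixels), "origin" and "attitude" of the camera in the world. Camera axes: x right, y down, z forward; pixel columns grow to the right and rows downward; lengths in m; the calibration is good to about 2 mm. A picture is of the moment at which its call begins. There is no depth.
- ticket.close_job(): hands the job in, once; it reports no verdict.
Trained networks look in a picture, given as the dict that the camera call returned (one of the last four; its "shot" number tells which), for a name from the list of things; names that differ only in an ending like _2 or _b are one class to them, and where a whole thing is asked for, a point or a joint stands for the part that bears it (a point fixed in the world has none). Each returns a list of dicts, best first, with "p" (0 to 1); they miss things now and then, are a little off and sometimes report something else, mostly with a low value. They report only what shows in the picture. A call takes as long as a camera call. They do not tell look-alikes from the thing itself.
- cams.look_for(thing, picture): "bbox" ([left, top, width, height] in pixels, round what is visible of it).
The state is a dict: "time": time; "joint_positions": joint angles; "qvel": joint speeds; "joint_torque": joint torques, N m; "tool_pos": TCP position; "ee_rot": TCP orientation; "wrist_force": force on the tool from outside, world axes, zero at the start; "wrist_torque": the same for the moment, N m; "width": finger opening in m.
Only numpy, scipy, OpenCV 4.12 (cv2) and the standard library are available. Lean on these libraries where they do the work, as an engineer would, in place of code of your own. Each camera call takes 0.05 s, during which the arm holds its last target.

TASK

Pour all six ice cubes from the steel cup into the ice crusher's clear hopper and stand the empty cup upright on the table again. Then turn the crusher's spring-loaded dial clockwise from off, past its first two clicks to the third step, and hold it there against the spring: finish while still holding it, because it runs only as long as it is held. Keep the dial off until all the ice is in, and leave the glass bowl, jar, inhaler and thermometer case where they stand.

Things in the scene. Friction and masses are not known exactly. Their poses are not given: they have to be found in the camera images.
- crusher: White ice crusher, fixed to the table. 270 wide (y), 160 deep (x); origin: centre of its underside, on the table; x to its back, y to its left, z up. At its left (+y) a clear hopper on a roller chamber (top 106 above the table) over an open bay with the glass bowl; at its right the motor housing, flat top 125 above the table, with the dial.
- hopper (a point): Centre of the hopper's round mouth, at rim height, 190 above the table. A clear funnel open at the top: outer diameter 132 at the rim, wall 4, narrowing over 54 to a round well of 82 inner diameter; the floor is two steel rollers, their tops 72 below the rim. Axes as the crusher's. It lies at (0, 70, 190) in the crusher's frame.
- dial (a joint): Angle of the dial about its upright axis, rad, 0 = off; grows as the dial is turned clockwise seen from above. Clicks (detents) at 0.4 (step 1), 0.8 (step 2) and 1.2 (step 3); stop at 1.26. A spring always drives it back to off when let go: the return moment is 0.04 N m at off and 0.13 N m at step 3, with about 0.025 N m more or less from the clicks.
- dial_grip (a point): Point on the dial's axis in its grip bar, 154.5 above the table; at (0, -68, 154.5) in the crusher's frame. Turns with the dial: x along the bar, z up; at off its axes are the crusher's. The black bar is 54 long, 14 thick; its top is 12 above this point; it stands on a black disc, diameter 56, top 17.5 below this point. White line: pointer end (-x). Pinch it across its thickness from above.
- cup: Round stainless steel ice cup with a straight black handle; origin: centre of its underside, z up. 56 high, outer diameter 70 at the bottom and 104 at the rim, wall 2.5, floor 4 thick. The handle is a level bar along the cup's -x, from 46 to 139 off the axis, 13 wide (y), 16 high, its middle 46 above the underside. About 0.18 kg empty. Starts standing on the table with the six ice cubes in it.
- cup_grip (a point): Middle of the cup's handle where it is best gripped: 100 from the cup's axis along its -x, 46 above its underside. Axes as the cup's.
- cup_rim (a point): Centre of the cup's mouth, at rim height, 56 above its underside.
- ice1: Ice cube, pale blue-white, 22 x 22 x 24, 11 g, slippery; origin: its centre.
- ice2: Ice cube, pale blue-white, 22 x 22 x 24, 11 g, slippery; origin: its centre.
- ice3: Ice cube, pale blue-white, 22 x 22 x 24, 11 g, slippery; origin: its centre.
- ice4: Ice cube, pale blue-white, 22 x 22 x 24, 11 g, slippery; origin: its centre.
- ice5: Ice cube, pale blue-white, 22 x 22 x 24, 11 g, slippery; origin: its centre.
- ice6: Ice cube, pale blue-white, 22 x 22 x 24, 11 g, slippery; origin: its centre.
- bowl: Round glass bowl, 100 diameter, 58 high, standing in the bay under the hopper; origin: centre of its underside. To be left alone.
- jar: Lidded celadon-green ceramic jar, 90 diameter, 117 high; origin: centre of its underside. To be left alone.
- inhaler: White plastic inhaler standing upright, 30 x 30 and 78 high, mouthpiece with grey-blue cap reaching 45 to its -x; origin: centre of the sleeve's underside. To be left alone.
- thermometer_case: Stainless steel thermometer case with a spring clip on top, lying flat, 135 long (x), 22 wide, 22 high; origin: centre of its underside. To be left alone.
Mind the look-alikes: they are no part of the job. What is shaped like the ice5 but brown or pink is not meant.

How it is judged:
By the outcome, as a careful person would: the job done as asked, in the order asked, and still so for the second after the job is handed in, while the arm keeps its last pose, push and grip.
It also fails if it takes over 67 s, if anything falls off the work surface, if the arm or the gripper's body presses on something with over 40 N, if the wrist force passes 120 N, or if a joint passes its speed limit or range.

## Working session

There is one attempt and no reset: what is moved stays moved. The work goes in short steps, Python scripts to look and compute and a tool call to move; the robot and the scene stay as the last step left them, time stands still between calls to the robot, and variables do not carry over. Pictures are saved under pics/ and viewed, and the job is handed in when it is done.

Besides the shell and the picture viewer there is one more tool, called after "Call:" by a JSON object that holds its "op" and its "data". jog_arm: Moves the arm, as the interface text tells. Its arguments: {"type":"object","properties":{"series":{"type":"array","items":{"type":"object","properties":{"x":{"type":"number"},"y":{"type":"number"},"z":{"type":"number"},"rx":{"type":"number"},"ry":{"type":"number"},"rz":{"type":"number"}}}},"claw":{"type":"number"}},"required":["series"]}

```bash
mkdir -p pics; ls; python3 - <<'E'
from bench import robot,cams,ticket
import cv2,numpy as np
print(robot.get_obs())
for n in ["scene","top"]:
    s=cams.snapshot(n)
    cv2.imwrite(f"pics/{n}0.png",s["img"][:,:,::-1])
    print(n,s["mtx"].tolist(),np.round(s["origin"],4).tolist(),np.round(s["attitude"],4).tolist(),s["shot"])
    for t in ["crusher","dial","cup","cup_grip","ice1","bowl","jar","inhaler","thermometer_case","hopper"]:
        try: print(t,[(np.round(d["bbox"],0).tolist(),round(d["p"],2)) for d in cams.look_for(t,s)][:8])
        except Exception as e: print(t,e)
E
```

```text
pics
{'time': 0.0, 'joint_positions': array([ 1.24292011e+00,  8.79836076e-02,  1.37223156e+00,  9.22437879e-06,
        1.68359736e+00, -1.03119656e-01]), 'qvel': array([-0.00070568,  0.00048461, -0.0014308 , -0.00149604,  0.00092797,
       -0.00040379]), 'joint_torque': array([-1.99434248e-04, -3.40182889e+01, -3.02428830e+01,  7.16803595e-02,
        3.30797606e-02, -1.46070120e-04]), 'tool_pos': array([0.12241464, 0.53564875, 0.20430006]), 'ee_rot': array([-3.14135503e+00,  2.20713265e-03,  1.34604105e+00]), 'wrist_force': array([ 0.3379735 ,  0.62273787, -0.28885711]), 'wrist_torque': array([-0.04181335,  0.01530878,  0.01250518]), 'width': 0.09374404643360025}
scene [[518.0571213274466, 0.0, 317.71537558411416], [0.0, 518.0571213274466, 232.8371296021029], [0.0, 0.0, 1.0]] [1.031, -0.4455, 0.768] [-2.3292, 0.0026, 0.8194] 1
crusher [([336.0, 150.0, 161.0, 160.0], 0.74)]
dial [([373.0, 199.0, 30.0, 36.0], 0.93)]
cup [([211.0, 288.0, 17.0, 16.0], 0.74), ([198.0, 273.0, 88.0, 69.0], 0.62)]
cup_grip [([197.0, 273.0, 88.0, 69.0], 0.85)]
ice1 [([218.0, 360.0, 18.0, 21.0], 0.71), ([2
[... 639 characters left out ...]
32.0], 0.67)]
dial [([216.0, 162.0, 38.0, 37.0], 0.64)]
cup [([379.0, 184.0, 60.0, 115.0], 0.56)]
cup_grip [([377.0, 188.0, 68.0, 108.0], 0.56)]
ice1 [([440.0, 201.0, 15.0, 15.0], 0.68), ([460.0, 236.0, 16.0, 14.0], 0.66), ([333.0, 252.0, 11.0, 15.0], 0.62), ([392.0, 268.0, 10.0, 13.0], 0.59), ([401.0, 252.0, 13.0, 17.0], 0.55), ([415.0, 269.0, 5.0, 6.0], 0.52), ([401.0, 266.0, 13.0, 15.0], 0.52), ([412.0, 253.0, 8.0, 13.0], 0.44)]
bowl []
jar [([389.0, 105.0, 56.0, 56.0], 0.97), ([217.0, 162.0, 37.0, 37.0], 0.41)]
inhaler [([172.0, 293.0, 26.0, 36.0], 0.87)]
thermometer_case [([252.0, 302.0, 80.0, 17.0], 0.94)]
hopper [([85.0, 108.0, 204.0, 133.0], 0.84), ([220.0, 160.0, 34.0, 39.0], 0.17)]
```

View pics/scene0.png

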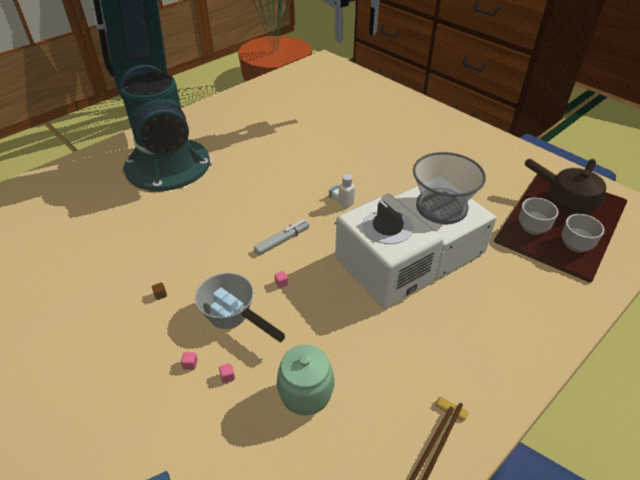

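View pics/top0.png

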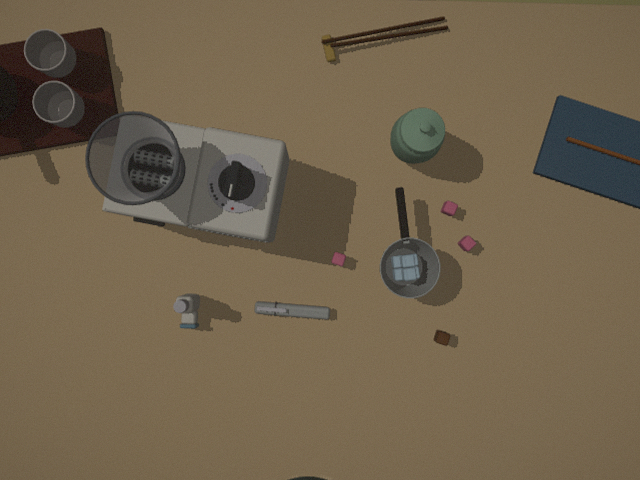

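```bash
python3 - <<'E'
import cv2
a=cv2.imread("pics/top0.png")
cv2.imwrite("pics/topcup.png",cv2.resize(a[170:320,320:490],None,fx=4,fy=4,interpolation=cv2.INTER_CUBIC))
cv2.imwrite("pics/topcr.png",cv2.resize(a[90:260,70:300],None,fx=3.4,fy=3.4,interpolation=cv2.INTER_CUBIC))
E
```

```text
(no output)
```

View pics/topcup.png

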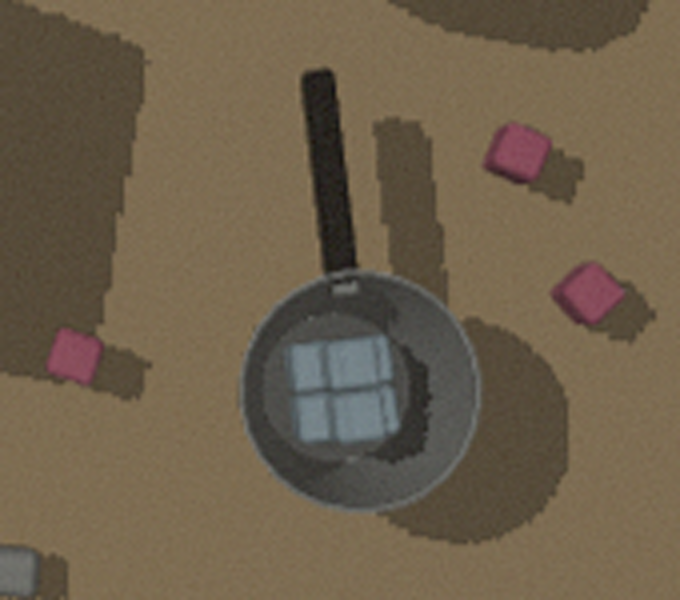

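View pics/topcr.png

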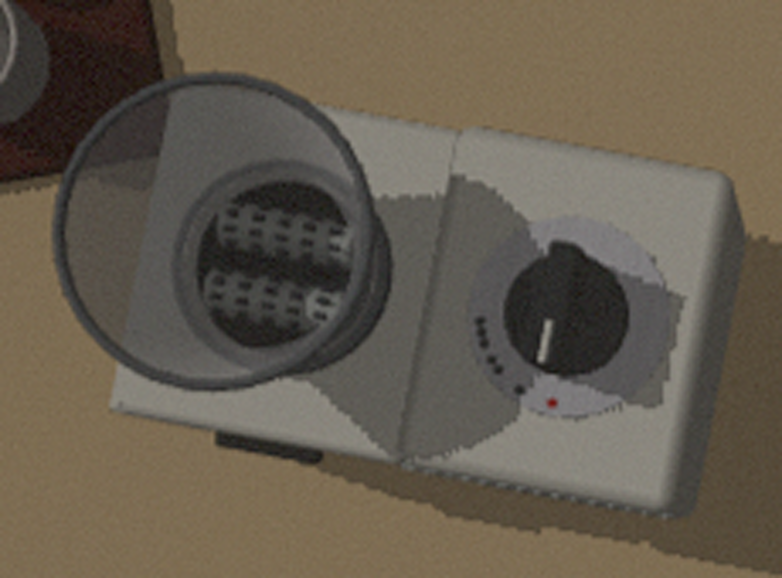

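The top view shows the cup with the ice at about (410,268) and its handle reaching up to (401,190). The hopper rim is at about (133,158) and the dial at about (237,181). The pink cubes (339,259), (450,208), (468,243) and the brown one (442,338) are decoys. The pale-blue cubes inside the cup fit the description, and the enlarged crop confirms it.

```bash
cat > h.py <<'E'
import numpy as np,cv2
from scipy.spatial.transform import Rotation as R
def rot(a): return R.from_euler('xyz',a).as_matrix()
def back(s,u,v,z):
    d=rot(s["attitude"])@np.linalg.solve(s["mtx"],[u,v,1.]); o=np.asarray(s["origin"])
    return o+d*(z-o[2])/d[2]
def proj(s,p):
    c=rot(s["attitude"]).T@(np.asarray(p)-s["origin"]); q=s["mtx"]@c; return q[:2]/q[2]
TOP=dict(mtx=np.array([[447.18,0,317.723],[0,447.18,240.84],[0,0,1]]),origin=np.array([.5024,-.0019,.8139]),attitude=[-3.1133,-.008,-1.5494])
SC=dict(mtx=np.array([[518.057,0,317.715],[0,518.057,232.837],[0,0,1]]),origin=np.array([1.031,-.4455,.768]),attitude=[-2.3292,.0026,.8194])
E
python3 - <<'E'
from h import *
c=lambda x,y:(x/4+320,y/4+170)
k=lambda x,y:(x/3.4+70,y/3.4+90)
P=lambda n,uv,z:print(n,np.round(uv,1),np.round(back(TOP,*uv,z),4))
P("rim",c(361,390),.056);P("rimL",c(242,390),.056);P("rimR",c(480,390),.056);P("rimB",c(361,510),.056)
P("hend",c(318,72),.054);P("hnear",c(341,265),.054)
P("hop",k(213,231),.19);P("hopL",k(55,231),.19);P("hopR",k(372,231),.19);P("hopT",k(213,74),.19);P("hopB",k(213,389),.19)
P("disc",k(567,312),.137)
P("barend",k(565,243),.1665);P("linetop",k(548,322),.1665);P("lineend",k(541,360),.1665)
P("frontL",k(112,403),.106);P("frontR",k(665,510),.125);P("backR",k(728,178),.125);P("backmid",k(460,130),.125);P("frontmid",k(405,460),.125)
E
```

```text
rim [410.2 267.5] [ 0.4822 -0.1653  0.056 ]
rimL [380.5 267.5] [ 0.4811 -0.1148  0.056 ]
rimR [440.  267.5] [ 0.4832 -0.2159  0.056 ]
rimB [410.2 297.5] [ 0.4315 -0.1661  0.056 ]
hend [399.5 188. ] [ 0.6173 -0.1453  0.054 ]
hnear [405.2 236.2] [ 0.5351 -0.1564  0.054 ]
hop [132.6 157.9] [0.6305 0.2547 0.19  ]
hopL [ 86.2 157.9] [0.629  0.3194 0.19  ]
hopR [179.4 157.9] [0.632  0.1895 0.19  ]
hopT [132.6 111.8] [0.6956 0.2569 0.19  ]
hopB [132.6 204.4] [0.5654 0.2526 0.19  ]
disc [236.8 181.8] [0.6087 0.1179 0.137 ]
barend [236.2 161.5] [0.6337 0.1143 0.1665]
linetop [231.2 184.7] [0.5996 0.1206 0.1665]
lineend [229.1 195.9] [0.5833 0.1232 0.1665]
frontL [102.9 208.5] [0.5663 0.3334 0.106 ]
frontR [265.6 240. ] [0.5216 0.0733 0.125 ]
backR [284.1 142.4] [0.6736 0.0483 0.125 ]
backmid [205.3 128.2] [0.6927 0.1709 0.125 ]
frontmid [189.1 225.3] [0.5417 0.1914 0.125 ]
```

```bash
python3 - <<'E'
from bench import robot,cams,ticket
print([a for a in dir(robot) if a[0]!='_'],[a for a in dir(cams) if a[0]!='_'])
E
```

```text
['IKError', 'get_obs'] ['look_for', 'snapshot']
```

Call:
{"op": "jog_arm", "data": {"series": [{"z": -0.04}, {"z": -0.04}, {"z": -0.04}, {"rx": 7, "z": -0.02}]}}

```text
invalid input
```

```bash
cat > rec.py <<'E'
from bench import robot
import json,numpy as np
o=robot.get_obs()
open("log.txt","a").write(json.dumps({k:np.asarray(v).tolist() for k,v in o.items()})+"\n")
print("t",round(o["time"],2),"q",np.round(o["joint_positions"],3),"p",np.round(o["tool_pos"],4),"rpy",np.round(o["ee_rot"],3),"F",np.round(o["wrist_force"],1),"w",round(o["width"],4))
E
python3 rec.py
```

```text
t 1.1 q [ 1.243  0.087  1.371  0.     1.684 -0.103] p [0.1226 0.5362 0.2055] rpy [-3.142 -0.     1.346] F [-0.5 -0.7 -0.3] w 0.0943
```

Call:
{"op": "jog_arm", "data": {"series": [{"x": 0, "y": 0, "z": -0.04, "rx": 0, "ry": 0, "rz": 0}, {"x": 0, "y": 0, "z": -0.04, "rx": 0, "ry": 0, "rz": 0}, {"x": 0, "y": 0, "z": -0.03, "rx": 0, "ry": 0, "rz": 0}], "claw": 1}}

```text
time: 1.35
tool_pos: [0.1203, 0.5293, 0.3024]
ee_rot: [-3.138, 0.033, 1.346]
wrist_force: [1.5, -0.1, 0.2]
width: 0.0938
```

```bash
python3 rec.py
```

```text
t 1.35 q [ 1.243  0.099  1.168 -0.     1.908 -0.103] p [0.1203 0.5293 0.3024] rpy [-3.138  0.033  1.346] F [ 1.5 -0.1  0.2] w 0.0938
```

Call:
{"op": "jog_arm", "data": {"series": [{"rx": 7}, {"rx": 7}, {"rx": 7}, {"ry": -7}, {"ry": -7}, {"ry": -7}], "claw": 1}}

```text
invalid input
```

```bash
python3 rec.py
```

```text
t 1.35 q [ 1.243  0.099  1.168 -0.     1.908 -0.103] p [0.1203 0.5293 0.3024] rpy [-3.138  0.033  1.346] F [ 1.5 -0.1  0.2] w 0.0938
```

Call:
{"op": "jog_arm", "data": {"series": [{"x": 0, "y": 0, "z": 0, "rx": 7, "ry": 0, "rz": 0}, {"x": 0, "y": 0, "z": 0, "rx": 7, "ry": 0, "rz": 0}, {"x": 0, "y": 0, "z": 0, "rx": 7, "ry": 0, "rz": 0}, {"x": 0, "y": 0, "z": 0, "rx": 0, "ry": -7, "rz": 0}, {"x": 0, "y": 0, "z": 0, "rx": 0, "ry": -7, "rz": 0}, {"x": 0, "y": 0, "z": 0, "rx": 0, "ry": -7, "rz": 0}]}}

```text
time: 1.85
tool_pos: [0.1202, 0.5256, 0.3174]
ee_rot: [-2.732, 0.361, 1.491]
wrist_force: [-0.4, 0.3, 0.3]
width: 0.0938
```

```bash
python3 rec.py
```

```text
t 1.85 q [ 1.084  0.395  0.875  0.333  2.33  -0.158] p [0.1202 0.5256 0.3174] rpy [-2.732  0.361  1.491] F [-0.4  0.3  0.3] w 0.0938
```

```bash
cat >> h.py <<'E'
import json
def Ry(a): return R.from_euler('y',a).as_matrix()
def Rz(a): return R.from_euler('z',a).as_matrix()
def fk(q,P):
    h,a,b,c,e,off,s=P
    A=Rz(q[0]);B=Ry(q[1]+q[2]);C=B@Rz(s*q[3])@Ry(q[4])
    p=A@(np.array([off,0,h])+Ry(q[1])@[0,0,a]+B@[e,0,b]+C@[0,0,c])
    return p,A@C@Rz(q[5]+np.pi)
def logs(): return [json.loads(l) for l in open("log.txt")]
E
python3 - <<'E'
from h import *
from scipy.optimize import least_squares
L=logs()
for s in (1,-1):
    f=lambda x:np.concatenate([fk(l["joint_positions"],[*x,s])[0]-l["tool_pos"] for l in L])
    r=least_squares(lambda x:np.concatenate([f(x)*1000,[x[4]*10,x[5]*10]]),[.3,.4,.4,.2,0,0])
    print(s,r.x.round(4),np.abs(f(r.x)).max())
    for l in L:
        print(np.linalg.norm(fk(l["joint_positions"],[*r.x,s])[1]-rot(l["ee_rot"])).round(4))
E
```

```text
1 [ 0.05    0.8026  0.4854  0.5859  0.1136 -0.018 ] 0.05358803465880639
0.0
0.0
0.0
0.0
-1 [ 0.5546 -0.9441  0.5566 -0.5766  0.0478  0.0711] 0.0543990969696124
0.0
0.0002
0.0002
0.9246
```

```bash
cat >> h.py <<'E'
def rel(pos,rpy,o=None,Rt=None):
    """total shift in current tool axes, rotvec(deg) in tool axes"""
    if o is None:
        from bench import robot; o=robot.get_obs()
    R0=rot(o["ee_rot"]); Rt=rot(rpy) if Rt is None else Rt
    d=R0.T@(np.asarray(pos)-o["tool_pos"]); r=R.from_matrix(R0.T@Rt).as_rotvec(degrees=True)
    n=max(np.linalg.norm(d)/.0417,np.linalg.norm(r)/7.16)
    print("shift mm",(d*1000).round(1),"rot deg",r.round(2),"rows>=",round(n,2))
    return d,r
E
python3 -c "
from h import *
rel([.35,.33,.36],[np.pi,0,1.6])"
```

```text
shift mm [-180.4  233.4  -76.8] rot deg [-24.3   19.1  -10.31] rows>= 7.31
```

Call:
{"op": "jog_arm", "data": {"series": [{"x": 0, "y": 0, "z": -0.02, "rx": -6, "ry": 4.8, "rz": -2.6}, {"x": 0, "y": 0, "z": -0.02, "rx": -6, "ry": 4.8, "rz": -2.6}, {"x": 0, "y": 0, "z": 0, "rx": -6, "ry": 4.8, "rz": -2.6}, {"x": 0, "y": 0, "z": 0, "rx": -6, "ry": 4.8, "rz": -2.6}]}}

```text
time: 2.18
tool_pos: [0.1478, 0.5517, 0.306]
ee_rot: [-3.065, 0.106, 1.582]
wrist_force: [-1.1, 0.0, 0.3]
width: 0.0943
```

```bash
python3 rec.py; python3 -c "
from h import *
rel([.35,.33,.34],[np.pi,0,1.6])
rel([.53,-.13,.3],[np.pi,0,1.718])"
```

```text
t 2.18 q [ 1.191  0.238  1.007  0.034  2.023 -0.374] p [0.1478 0.5517 0.306 ] rpy [-3.065  0.106  1.582] F [-1.1  0.   0.3] w 0.0943
shift mm [-226.2  198.4  -25.4] rot deg [-4.42  6.01 -1.27] rows>= 7.24
shift mm [-681.4  379.5   49.5] rot deg [-4.77  5.74 -8.02] rows>= 18.74
```

Call:
{"op": "jog_arm", "data": {"series": [{"x": 0, "y": 0, "z": -0.01, "rx": -4, "ry": 6, "rz": -1}, {"x": -0.028, "y": 0.025, "z": -0.003, "rx": 0, "ry": 0, "rz": 0}, {"x": -0.028, "y": 0.025, "z": -0.003, "rx": 0, "ry": 0, "rz": 0}, {"x": -0.028, "y": 0.025, "z": -0.003, "rx": 0, "ry": 0, "rz": 0}, {"x": -0.028, "y": 0.025, "z": -0.003, "rx": 0, "ry": 0, "rz": 0}, {"x": -0.028, "y": 0.025, "z": -0.003, "rx": 0, "ry": 0, "rz": 0}, {"x": -0.028, "y": 0.025, "z": -0.003, "rx": 0, "ry": 0, "rz": 0}, {"x": -0.028, "y": 0.025, "z": 0, "rx": 0, "ry": 0, "rz": 0}, {"x": -0.028, "y": 0.025, "z": 0, "rx": 0, "ry": 0, "rz": 0}]}}

```text
time: 2.93
tool_pos: [0.3539, 0.3334, 0.3337]
ee_rot: [3.141, -0.009, 1.624]
wrist_force: [0.3, 0.2, 0.2]
width: 0.0942
```

```bash
python3 rec.py; python3 -c "
from h import *
rel([.55,-.14,.3],[np.pi,0,1.718])"
```

```text
t 2.93 q [ 0.634 -0.049  1.257  0.007  1.928 -0.987] p [0.3539 0.3334 0.3337] rpy [ 3.141 -0.009  1.624] F [0.3 0.2 0.2] w 0.0942
shift mm [-483.4  170.8   29.5] rot deg [ 0.05 -0.5  -5.41] rows>= 12.32
```

Call:
{"op": "jog_arm", "data": {"series": [{"x": -0.039, "y": 0.014, "z": 0, "rx": 0, "ry": 0, "rz": -0.5}, {"x": -0.039, "y": 0.014, "z": 0, "rx": 0, "ry": 0, "rz": -0.5}, {"x": -0.039, "y": 0.014, "z": 0, "rx": 0, "ry": 0, "rz": -0.5}, {"x": -0.039, "y": 0.014, "z": 0, "rx": 0, "ry": 0, "rz": -0.5}, {"x": -0.039, "y": 0.014, "z": 0, "rx": 0, "ry": 0, "rz": -0.5}, {"x": -0.039, "y": 0.014, "z": 0.005, "rx": 0, "ry": 0, "rz": -0.5}, {"x": -0.039, "y": 0.014, "z": 0.005, "rx": 0, "ry": 0, "rz": -0.5}, {"x": -0.039, "y": 0.014, "z": 0.005, "rx": 0, "ry": 0, "rz": -0.5}, {"x": -0.039, "y": 0.014, "z": 0.005, "rx": 0, "ry": 0, "rz": -0.5}, {"x": -0.039, "y": 0.014, "z": 0.005, "rx": 0, "ry": 0, "rz": -0.5}, {"x": -0.039, "y": 0.014, "z": 0.005, "rx": 0, "ry": 0, "rz": -0.5}, {"x": -0.039, "y": 0.014, "z": 0.005, "rx": 0, "ry": 0, "rz": -0.5}]}}

```text
time: 3.93
tool_pos: [0.5676, -0.1169, 0.2992]
ee_rot: [3.128, -0.008, 1.733]
wrist_force: [0.7, 0.1, 0.1]
width: 0.0939
```

```bash
python3 rec.py; python3 - <<'E'
from h import *
L=logs()[1:]
# linear fit
def row(q):
    A=Rz(q[0]);Q=A@Ry(q[1]);B=A@Ry(q[1]+q[2]);C=B@Rz(q[3])@Ry(q[4])
    return np.column_stack([A[:,0],A[:,2],Q[:,0],Q[:,2],B[:,0],B[:,2],C[:,2],C[:,0]])
M=np.vstack([row(l["joint_positions"]) for l in L]);y=np.concatenate([l["tool_pos"] for l in L])
for cols in ([0,1,3,5,6],[1,3,5,6],[1,3,4,5,6],range(8)):
    cols=list(cols);x,_,rk,sv=np.linalg.lstsq(M[:,cols],y,rcond=None)
    print(cols,x.round(4),np.abs(M[:,cols]@x-y).max().round(4),sv[-1].round(4))
rel([.581,-.151,.2],[np.pi,0,1.718])
E
```

```text
t 3.93 q [-0.309  0.148  1.119  0.014  1.866 -2.038] p [ 0.5676 -0.1169  0.2992] rpy [ 3.128 -0.008  1.733] F [0.7 0.1 0.1] w 0.0939
[0, 1, 3, 5, 6] [0.0422 0.0569 0.614  0.4795 0.5098] 0.0576 0.0377
[1, 3, 5, 6] [0.0447 0.612  0.5242 0.5096] 0.0576 0.1793
[1, 3, 4, 5, 6] [0.5308 0.6918 0.5105 0.3469 0.5342] 0.0558 0.0305
[0, 1, 2, 3, 4, 5, 6, 7] [-0.2171  0.3892 -0.1148  0.6125  0.4388  0.619   0.474  -0.1011] 0.0551 0.0274
shift mm [-36.6   6.4  99. ] rot deg [ 0.75 -0.46  0.85] rows>= 2.54
```

```bash
python3 - <<'E'
from h import *
L=logs()[1:]
def row(q):
    A=Rz(q[0]);Q=A@Ry(q[1]);B=A@Ry(q[1]+q[2]);D=B@Rz(q[3]);C=D@Ry(q[4])
    return np.column_stack([A[:,0],A[:,2],Q[:,2],B[:,0],B[:,2],C[:,2],A[:,1],D[:,1],C[:,0]])
M=np.vstack([row(l["joint_positions"]) for l in L]);y=np.concatenate([l["tool_pos"] for l in L])
for cols in ([1,2,4,5,6],[1,2,4,5,7],[1,2,4,5,6,7],[0,1,2,4,5,6],[1,2,3,4,5,6],[0,1,2,4,5,6,7],[1,2,4,5,6,8]):
    cols=list(cols);x,_,rk,sv=np.linalg.lstsq(M[:,cols],y,rcond=None)
    print(cols,x.round(4),np.abs(M[:,cols]@x-y).max().round(4),sv[-1].round(4))
E
```

```text
[1, 2, 4, 5, 6] [0.0568 0.4324 0.5348 0.345  0.0569] 0.0021 0.1709
[1, 2, 4, 5, 7] [0.0346 0.4448 0.5332 0.3377 0.057 ] 0.0131 0.1717
[1, 2, 4, 5, 6, 7] [ 0.0578  0.432   0.5349  0.3454  0.0594 -0.0026] 0.0021 0.1628
[0, 1, 2, 4, 5, 6] [0.0173 0.0618 0.4332 0.5165 0.3451 0.0569] 0.002 0.0377
[1, 2, 3, 4, 5, 6] [0.1526 0.449  0.1007 0.4998 0.3506 0.0566] 0.0 0.0302
[0, 1, 2, 4, 5, 6, 7] [ 0.0217  0.0645  0.4328  0.512   0.3457  0.0605 -0.0037] 0.002 0.0364
[1, 2, 4, 5, 6, 8] [ 0.0577  0.4316  0.5323  0.3441  0.0568 -0.0025] 0.0021 0.1652
```

```bash
cat >> h.py <<'E'
from scipy.optimize import least_squares
H,A_,E_,B_,C_,YO=0.1526,.449,.1007,.4998,.3506,.0566
LO=np.array([-3.1,-.76,.27,-1.08,.17,-2.57]);HI=np.array([3.1,2.03,2.55,4.22,2.65,2.57])
def FK(q):
    A=Rz(q[0]);B=Ry(q[1]+q[2]);C=B@Rz(q[3])@Ry(q[4])
    p=A@(np.array([0,YO,H])+Ry(q[1])@[0,0,A_]+B@[E_,0,B_]+C@[0,0,C_])
    return p,A@C@Rz(q[5]+np.pi)
def IK(p,Rt,q0,m=.02):
    def f(q):
        P,O=FK(q); return np.concatenate([(P-p)*10,(O-Rt).ravel()])
    r=least_squares(f,np.clip(q0,LO+m+1e-3,HI-m-1e-3),bounds=(LO+m,HI-m),max_nfev=60)
    return r.x,np.abs(r.fun).max()
HOP=np.array([.6305,.2547,.19]);DIAL=np.array([.6087,.1179,.1545]);PSI=-.162
def tool_in_cup(g,flip):
    # columns tool axes in cup frame
    z=np.array([-np.sin(g),0,-np.cos(g)]); x=np.array([0,1. if flip else -1.,0])
    return np.column_stack([x,np.cross(z,x),z])
def cup_pour(phi,psi,th):
    """pour toward azimuth phi; psi: angle of cup +x rel. to pour direction, before tilt"""
    Rc=Rz(phi)@Ry(th)@Rz(psi)
    d=np.array([np.cos(phi),np.sin(phi),0])
    return Rc,d
def tcp_from_cup(pc,Rc,g,flip):
    T=tool_in_cup(g,flip)
    p=Rc@(np.array([-.1,0,.046])+.019*T[:,2])+pc
    return p,Rc@T
E
cat > search.py <<'E'
from h import *
import itertools
cur=np.array(logs()[-1]["joint_positions"])
res=[]
D2=np.pi/180
for flip in (0,1):
  for g in (0,25*D2,45*D2):
    # pick pose
    yawc=.147-np.pi
    pp,Rp=tcp_from_cup(np.array([.4822,-.1653,0]),Rz(yawc),g,flip)
    qs=cur.copy(); qs[5]=cur[5] if abs(FK(cur)[1][:,0]@Rp[:,0]-1)<.5 else cur[5]+np.pi
    qp,e=IK(pp,Rp,qs)
    if e>.01: print("pick infeasible",flip,g/D2,e); continue
    print("pick",flip,g/D2,qp.round(2))
    for phi in np.arange(0,360,30)*D2:
      for psi in np.arange(-135,180,45)*D2:
        q=qp.copy(); q[0]=.35; ok=-1; ql=[]
        for th in np.arange(0,116,23)*D2:
            Rc,d=cup_pour(phi,psi,th)
            lip=HOP-.02*d+[0,0,.025]
            # lip point in cup frame: rim pt in dir of pour
            lc=np.array([np.cos(-psi)*.052,np.sin(-psi)*.052,.056])
            pc=lip-Rc@lc
            if th<.5: pc[2]+=.03
            p,Rt=tcp_from_cup(pc,Rc,g,flip)
            if th==0: # reseed yaw
                y=np.arctan2(Rt[1,0],Rt[0,0]); q[5]=(q[0]-y+np.pi)%(2*np.pi)-np.pi; q[4]=np.pi-q[1]-q[2]
                if abs(q[5])>2.55: break
            q,e=IK(p,Rt,q)
            if e>.01: break
            ok=th/D2; ql.append(q)
        if ok>=90: res.append((ok,flip,round(g/D2),round(phi/D2),round(psi/D2),ql[-1].round(2)))
res.sort(key=lambda r:-r[0])
for r in res: print(r)
E
time python3 search.py
```

```text
pick 0 0.0 [-0.35  0.3   1.49 -0.    1.36 -2.07]
pick 0 25.0 [-0.49  0.06  1.83  0.32  0.91 -2.36]
pick infeasible 0 45.0 0.09054235398306681
pick 1 0.0 [-0.35  0.3   1.49 -0.    1.36  1.08]
pick 1 25.0 [-0.49  0.06  1.83  0.32  0.91  0.78]
pick 1 45.0 [-0.63 -0.01  2.06  0.9   0.69  0.19]
(np.float64(115.0), 0, 0, 210, -135, array([ 0.01,  0.56,  1.98,  2.68,  1.48, -2.08]))
(np.float64(115.0), 0, 0, 210, 135, array([ 0.33,  0.53,  2.05,  2.96,  1.46, -0.68]))
(np.float64(115.0), 0, 0, 240, -135, array([-0.12,  0.7 ,  1.69,  2.15,  1.63, -1.68]))
(np.float64(115.0), 0, 0, 240, -90, array([-0.19,  0.59,  1.67,  2.11,  1.61, -2.33]))
(np.float64(115.0), 0, 0, 240, 135, array([ 0.01,  0.56,  1.98,  2.24,  1.66, -0.28]))
(np.float64(115.0), 0, 0, 270, -135, array([-0.09,  0.89,  1.29,  1.89,  1.89, -1.33]))
(np.float64(115.0), 0, 0, 270, -90, array([-0.13,  0.85,  1.22,  1.91,  1.88, -1.98]))
(np.float64(115.0), 0, 0, 270, 90, array([-0.18,  0.54,  1.78,  1.79,  1.99,  0.91]))
(np.float64(115.0), 0, 0, 270, 135, array([-0.12,  0.7 ,  1.69,  1.8 ,  1.96,  0.04]))
(np.float64(115.0), 0, 0
[... 8276 characters left out ...]
 array([ 0.64,  0.45,  1.33, -1.04,  1.64, -0.65]))
(np.float64(92.0), 1, 45, 150, 135, array([ 0.49,  0.08,  1.79, -1.03,  0.42,  0.55]))
(np.float64(92.0), 1, 45, 180, 90, array([ 0.15,  0.13,  1.97,  2.19,  0.82, -2.39]))
(np.float64(92.0), 1, 45, 180, 135, array([ 0.24,  0.  ,  1.88,  1.  ,  0.39, -1.78]))
(np.float64(92.0), 1, 45, 210, 90, array([-0.04,  0.28,  1.78,  1.7 ,  1.39, -2.1 ]))
(np.float64(92.0), 1, 45, 210, 135, array([ 0.02,  0.11,  1.76,  1.17,  1.03, -2.28]))
(np.float64(92.0), 1, 45, 240, 135, array([-0.05,  0.33,  1.49,  1.06,  1.56, -2.49]))
(np.float64(92.0), 1, 45, 300, 45, array([ 0.09,  0.98,  0.88,  2.18,  2.61, -0.58]))
real	0m47.355s
user	0m45.453s
sys	0m0.376s
```

Call:
{"op": "jog_arm", "data": {"series": [{"x": -0.012, "y": 0.002, "z": 0.025, "rx": 0.7, "ry": -0.4, "rz": 0.8}, {"x": -0.012, "y": 0.002, "z": 0.03, "rx": 0, "ry": 0, "rz": 0}, {"x": -0.012, "y": 0.002, "z": 0.03, "rx": 0, "ry": 0, "rz": 0}, {"x": 0, "y": 0, "z": 0.01, "rx": 0, "ry": 0, "rz": 0}, {"x": 0, "y": 0, "z": 0, "rx": 0, "ry": 0, "rz": 0}], "claw": 0.45}}

```text
time: 4.35
tool_pos: [0.5822, -0.1632, 0.1978]
ee_rot: [-3.141, 0.001, 1.706]
wrist_force: [0.3, -0.2, 0.2]
width: 0.064
```

```bash
python3 rec.py; python3 - <<'E'
from h import *
from bench import cams
l=logs()[-1];p,O=FK(np.array(l["joint_positions"]));print(p-l["tool_pos"],np.abs(O-rot(l["ee_rot"])).max())
s=cams.snapshot("wrist");im=s["img"][:,:,::-1].copy()
print(s["mtx"].tolist(),s["origin"],s["attitude"])
for pt in ([.5811,-.1507,.054],[.4822,-.1653,.056],[.6195,-.145,.054]):
    u=proj(s,pt);print(u);cv2.circle(im,tuple(int(v) for v in u),4,(0,0,255),1)
cv2.imwrite("pics/w1.png",im)
rel([.581,-.151,.1],[np.pi,0,1.718])
E
```

```text
t 4.35 q [-3.660e-01  2.110e-01  1.246e+00 -1.000e-03  1.685e+00 -2.073e+00] p [ 0.5822 -0.1632  0.1978] rpy [-3.141e+00  1.000e-03  1.706e+00] F [ 0.3 -0.2  0.2] w 0.064
[1.23207643e-08 2.81567123e-08 3.49999865e-05] 4.163336342344337e-16
[[400.0193625393847, 0.0, 321.623359228438], [0.0, 400.0193625393847, 236.1460689663641], [0.0, 0.0, 1.0]] [ 0.49969794 -0.17327615  0.37789744] [2.85043056e+00 1.78135551e-03 1.70696115e+00]
[335.85690581 220.84767607]
[335.91738064  93.91753131]
[335.90111278 264.40367519]
shift mm [12.3  0.4 98.4] rot deg [-0.01  0.07 -0.66] rows>= 2.38
```

View pics/w1.png

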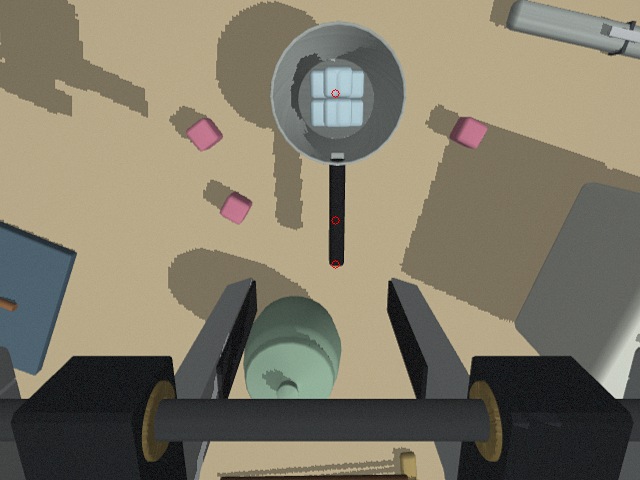

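The wrist view shows the handle at x≈337 px from y≈165 to 265, within 1–2 px of my projected points. The cup's rim centre is at (338,92) with the six pale-blue cubes inside, so I'm descending.

Call:
{"op": "jog_arm", "data": {"series": [{"x": 0.013, "y": 0, "z": 0.02, "rx": 0, "ry": 0, "rz": -0.7}, {"x": 0, "y": 0, "z": 0.035, "rx": 0, "ry": 0, "rz": 0}, {"x": 0, "y": 0, "z": 0.035, "rx": 0, "ry": 0, "rz": 0}, {"x": 0, "y": 0, "z": 0.02, "rx": 0, "ry": 0, "rz": 0}, {"x": 0, "y": 0, "z": 0, "rx": 0, "ry": 0, "rz": 0}], "claw": 0.45}}

```text
time: 4.82
tool_pos: [0.588, -0.1474, 0.1007]
ee_rot: [3.119, 0.011, 1.724]
wrist_force: [-1.1, -0.3, 0.5]
width: 0.0425
```

```bash
python3 rec.py; python3 - <<'E'
from h import *
rel([.581,-.1500,.027],[np.pi,0,1.718])
E
```

```text
t 4.82 q [-0.339  0.234  1.412  0.     1.47  -2.064] p [ 0.588  -0.1474  0.1007] rpy [3.119 0.011 1.724] F [-1.1 -0.3  0.5] w 0.0425
shift mm [-0.6 -8.9 73.6] rot deg [1.27 0.64 0.36] rows>= 1.78
```

Call:
{"op": "jog_arm", "data": {"series": [{"x": 0, "y": -0.004, "z": 0.02, "rx": 1, "ry": 0.5, "rz": 0.3}, {"x": 0, "y": -0.003, "z": 0.02, "rx": 0.5, "ry": 0, "rz": 0}, {"x": 0, "y": -0.001, "z": 0.02, "rx": 0.3, "ry": 0, "rz": 0}, {"x": 0, "y": 0, "z": 0.01, "rx": 0, "ry": 0, "rz": 0}, {"x": 0, "y": 0, "z": 0, "rx": 0, "ry": 0, "rz": 0}], "claw": 0.45}}

```text
time: 5.23
tool_pos: [0.5876, -0.1484, 0.0396]
ee_rot: [3.136, 0.01, 1.722]
wrist_force: [-1.1, 0.2, -0.1]
width: 0.0421
```

```bash
python3 rec.py; python3 - <<'E'
from h import *
rel([.581,-.1500,.027],[np.pi,0,1.718])
E
```

```text
t 5.23 q [-0.337  0.29   1.47  -0.006  1.372 -2.058] p [ 0.5876 -0.1484  0.0396] rpy [3.136 0.01  1.722] F [-1.1  0.2 -0.1] w 0.0421
shift mm [-0.5 -6.8 12.5] rot deg [0.31 0.58 0.23] rows>= 0.34
```

Call:
{"op": "jog_arm", "data": {"series": [{"x": 0, "y": -0.007, "z": 0.008, "rx": 0.2, "ry": 0.5, "rz": 0.2}, {"x": 0, "y": -0.003, "z": 0.006, "rx": 0, "ry": 0, "rz": 0}, {"x": 0, "y": 0, "z": 0, "rx": 0, "ry": 0, "rz": 0}], "claw": 0.45}}

```text
time: 5.48
tool_pos: [0.5796, -0.1506, 0.0284]
ee_rot: [3.135, 0.003, 1.719]
wrist_force: [-0.0, -0.3, 0.5]
width: 0.0423
```

```bash
python3 rec.py; python3 - <<'E'
from h import *
rel([.581,-.1500,.027],[np.pi,0,1.718])
E
```

```text
t 5.48 q [-0.349  0.285  1.499  0.     1.349 -2.068] p [ 0.5796 -0.1506  0.0284] rpy [3.135e+00 3.000e-03 1.719e+00] F [-0.  -0.3  0.5] w 0.0423
shift mm [0.4 1.5 1.4] rot deg [0.4  0.19 0.05] rows>= 0.06
```

Good. Now I close the gripper.

Call:
{"op": "jog_arm", "data": {"series": [{"x": 0, "y": 0, "z": 0, "rx": 0, "ry": 0, "rz": 0}, {"x": 0, "y": 0, "z": 0, "rx": 0, "ry": 0, "rz": 0}, {"x": 0, "y": 0, "z": 0, "rx": 0, "ry": 0, "rz": 0}, {"x": 0, "y": 0, "z": 0, "rx": 0, "ry": 0, "rz": 0}, {"x": 0, "y": 0, "z": 0, "rx": 0, "ry": 0, "rz": 0}, {"x": 0, "y": 0, "z": 0, "rx": 0, "ry": 0, "rz": 0}], "claw": 0}}

```text
time: 5.98
tool_pos: [0.5811, -0.1515, 0.0319]
ee_rot: [3.13, 0.005, 1.718]
wrist_force: [-0.3, 0.6, -1.7]
width: 0.0126
```

```bash
python3 rec.py; cat > plan.py <<'E'
from h import *
D2=np.pi/180
def pourpose(th,lift,phi=270,psi=-90,back=.02,flip=0):
    phi*=D2;psi*=D2;th*=D2
    Rc,d=cup_pour(phi,psi,th)
    lip=HOP-back*d+[0,0,lift]
    lc=np.array([np.cos(-psi)*.052,np.sin(-psi)*.052,.056])
    pc=lip-Rc@lc
    a=np.linspace(0,2*np.pi,40)
    V=np.vstack([np.column_stack([r*np.cos(a),r*np.sin(a),z+0*a]) for r,z in((.035,0),(.052,.056))])
    W=V@Rc.T+pc
    near=np.hypot(W[:,0]-HOP[0],W[:,1]-HOP[1])<.07
    p,Rt=tcp_from_cup(pc,Rc,0,flip)
    return p,Rt,pc,W[:,2].min(),(W[near,2].min() if near.any() else None)
if __name__=="__main__":
  for phi in (250,260,270,280):
    q=np.array(logs()[-1]["joint_positions"])
    q[0]=.3
    for th,l in ((0,.13),(20,.12),(40,.10),(60,.07),(75,.045),(90,.03),(105,.03),(115,.03)):
        p,Rt,pc,zm,zn=pourpose(th,l,phi,-90)
        q,e=IK(p,Rt,q)
        # body corner z
        c=[ (p+Rt@np.array([sx*.0885,sy*.0375,-.097-k]))[2] for sx in(-1,1) for sy in (-1,1) for k in(0,.12)]
        W=p-C_*Rt[:,2]
        print(phi,th,p.round(3),"pc",pc.round(3),"zmin",round(zm,3),zn and round(zn,3),"q",q.round(2),"e",round(e,3),"bodyz",round(min(c),3),"wrist",W.round(2))
E
python3 plan.py
```

```text
t 5.98 q [-3.500e-01  2.820e-01  1.496e+00  1.000e-03  1.350e+00 -2.068e+00] p [ 0.5811 -0.1515  0.0319] rpy [3.13  0.005 1.718] F [-0.3  0.6 -1.7] w 0.0126
250 0 [0.749 0.288 0.291] pc [0.655 0.322 0.264] zmin 0.264 0.264 q [ 0.3   0.76  0.29  0.    2.07 -0.93] e 0.019 bodyz 0.388 wrist [0.75 0.29 0.64]
250 20 [0.751 0.295 0.301] pc [0.661 0.337 0.275] zmin 0.263 0.263 q [ 0.17  0.54  0.65  0.31  1.76 -0.96] e 0.0 bodyz 0.361 wrist [0.71 0.18 0.63]
250 40 [0.751 0.294 0.301] pc [0.663 0.345 0.281] zmin 0.258 0.258 q [ 0.04  0.38  0.99  0.64  1.48 -1.15] e 0.0 bodyz 0.319 wrist [0.67 0.08 0.57]
250 60 [0.749 0.287 0.291] pc [0.663 0.343 0.277] zmin 0.247 0.26 q [-0.08  0.33  1.26  1.04  1.33 -1.46] e 0.0 bodyz 0.262 wrist [0.64 0.   0.47]
250 75 [0.745 0.278 0.278] pc [0.66  0.337 0.271] zmin 0.235 0.235 q [-0.15  0.37  1.42  1.35  1.33 -1.73] e 0.0 bodyz 0.217 wrist [ 0.63 -0.04  0.37]
250 90 [0.741 0.267 0.272] pc [0.656 0.326 0.272] zmin 0.22 0.22 q [-0.19  0.46  1.5   1.63  1.43 -1.97] e 0.0 bodyz 0.184 wrist [ 0.62 -0.06  0.27]
250 105 [0.736 0.253 0.278] pc [0.651 0.312 0.285] 
[... 3123 characters left out ...]
77] zmin 0.247 0.26 q [-0.02  0.62  0.85  1.06  1.79 -1.58] e 0.0 bodyz 0.262 wrist [0.77 0.04 0.47]
280 75 [0.718 0.333 0.278] pc [0.615 0.341 0.271] zmin 0.235 0.235 q [-0.07  0.68  0.95  1.29  1.79 -1.7 ] e 0.0 bodyz 0.217 wrist [ 0.78 -0.    0.37]
280 90 [0.72  0.32  0.272] pc [0.617 0.33  0.272] zmin 0.22 0.22 q [-0.1   0.77  1.01  1.51  1.84 -1.79] e 0.0 bodyz 0.184 wrist [ 0.78 -0.02  0.27]
280 105 [0.723 0.306 0.278] pc [0.62  0.314 0.285] zmin 0.22 0.22 q [-0.11  0.86  1.04  1.74  1.92 -1.84] e 0.0 bodyz 0.136 wrist [ 0.78 -0.03  0.19]
280 115 [0.725 0.296 0.279] pc [0.622 0.303 0.291] zmin 0.22 0.22 q [-0.09  0.93  1.05  1.89  1.97 -1.85] e 0.0 bodyz 0.107 wrist [ 0.78 -0.02  0.13]
```

The grip closed on 12.6 mm, which matches the handle's 13 mm width. Lifting.

Call:
{"op": "jog_arm", "data": {"series": [{"x": 0, "y": 0, "z": -0.006, "rx": 0, "ry": 0, "rz": 0}, {"x": 0, "y": 0, "z": -0.012, "rx": 0, "ry": 0, "rz": 0}, {"x": 0, "y": 0, "z": -0.018, "rx": 0, "ry": 0, "rz": 0}, {"x": 0, "y": 0, "z": -0.022, "rx": 0, "ry": 0, "rz": 0}, {"x": 0, "y": 0, "z": -0.012, "rx": 0, "ry": 0, "rz": 0}, {"x": 0, "y": 0, "z": -0.006, "rx": 0, "ry": 0, "rz": 0}], "claw": 0}}

```text
time: 6.48
tool_pos: [0.5779, -0.1501, 0.1091]
ee_rot: [3.136, 0.001, 1.718]
wrist_force: [-0.6, 0.1, -1.8]
width: 0.0125
```

```bash
python3 rec.py; python3 - <<'E'
from h import *
from bench import cams
s=cams.snapshot("scene");cv2.imwrite("pics/s1.png",s["img"][:,:,::-1])
s=cams.snapshot("wrist");cv2.imwrite("pics/w2.png",s["img"][:,:,::-1])
a=np.hstack([cv2.imread("pics/s1.png")[150:450,150:450],cv2.imread("pics/w2.png")[0:300,180:480]]);cv2.imwrite("pics/c1.png",a)
rel([.60,-.1,.33],[np.pi,0,1.718])
E
```

```text
t 6.48 q [-3.500e-01  2.240e-01  1.407e+00  2.000e-03  1.505e+00 -2.068e+00] p [ 0.5779 -0.1501  0.1091] rpy [3.136e+00 1.000e-03 1.718e+00] F [-0.6  0.1 -1.8] w 0.0125
shift mm [  46.1   30.2 -220.7] rot deg [0.41 0.12 0.01] rows>= 5.45
```

View pics/c1.png

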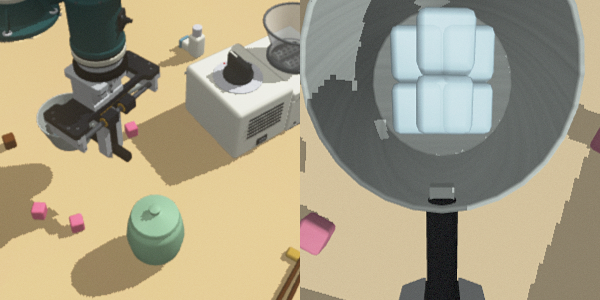

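Call:
{"op": "jog_arm", "data": {"series": [{"x": 0.0, "y": 0, "z": -0.012, "rx": 0, "ry": 0, "rz": 0}, {"x": 0.004, "y": 0.003, "z": -0.022, "rx": 0, "ry": 0, "rz": 0}, {"x": 0.008, "y": 0.005, "z": -0.028, "rx": 0, "ry": 0, "rz": 0}, {"x": 0.012, "y": 0.008, "z": -0.03, "rx": 0, "ry": 0, "rz": 0}, {"x": 0.016, "y": 0.01, "z": -0.03, "rx": 0, "ry": 0, "rz": 0}, {"x": 0.02, "y": 0.012, "z": -0.03, "rx": 0, "ry": 0, "rz": 0}, {"x": 0.024, "y": 0.01, "z": -0.025, "rx": 0, "ry": 0, "rz": 0}, {"x": 0.028, "y": 0.01, "z": -0.02, "rx": 0, "ry": 0, "rz": 0}, {"x": 0.03, "y": 0.01, "z": -0.01, "rx": 0, "ry": 0, "rz": 0}], "claw": 0}}

```text
time: 7.33
tool_pos: [0.6204, -0.0004, 0.3154]
ee_rot: [-3.125, -0.007, 1.705]
wrist_force: [1.4, 0.1, -1.6]
width: 0.0125
```

```bash
python3 rec.py; sed -i 's/+.019\*T\[:,2\]/+.014*T[:,2]/' h.py; python3 - <<'E'
from h import *
from plan import pourpose
d2=np.pi/180
rel([.695,.26,.34],[np.pi,0,1.718])
for th,l in ((20,.12),(40,.11),(60,.085),(75,.06),(90,.045),(102,.045)):
    p,Rt,pc,zm,zn=pourpose(th,l,278);print(th,p.round(3),np.round(R.from_matrix(Rt).as_euler('xyz'),3),zm.round(3))
E
```

```text
t 7.33 q [-0.093  0.272  0.941  0.003  1.947 -1.797] p [ 6.204e-01 -4.000e-04  3.154e-01] rpy [-3.125 -0.007  1.705] F [ 1.4  0.1 -1.6] w 0.0125
shift mm [248.2 108.3 -24.8] rot deg [-0.95 -0.39 -0.75] rows>= 6.52
20 [0.719 0.345 0.305] [ 3.142 -0.349  1.71 ] 0.263
40 [0.719 0.343 0.315] [ 3.142 -0.698  1.71 ] 0.268
60 [0.72  0.335 0.308] [ 3.142 -1.047  1.71 ] 0.262
75 [0.722 0.325 0.294] [ 3.142 -1.309  1.71 ] 0.25
90 [0.723 0.312 0.287] [-1.431 -1.571  0.   ] 0.235
102 [0.725 0.301 0.291] [ 0.    -1.361 -1.431] 0.235<sys>:0: UserWarning: Gimbal lock detected. Setting third angle to zero since it is not possible to uniquely determine all angles.
```

Call:
{"op": "jog_arm", "data": {"series": [{"x": 0.028, "y": 0.01, "z": -0.003, "rx": -0.5, "ry": 0, "rz": -0.3}, {"x": 0.028, "y": 0.011, "z": -0.003, "rx": -0.3, "ry": 0, "rz": -0.3}, {"x": 0.028, "y": 0.012, "z": -0.003, "rx": 0, "ry": 0, "rz": 0}, {"x": 0.028, "y": 0.013, "z": -0.003, "rx": 0, "ry": 0, "rz": 0}, {"x": 0.028, "y": 0.013, "z": -0.003, "rx": 0, "ry": 0, "rz": 0}, {"x": 0.026, "y": 0.013, "z": -0.003, "rx": 0, "ry": 0, "rz": 0}, {"x": 0.024, "y": 0.012, "z": -0.002, "rx": 0, "ry": 0, "rz": 0}, {"x": 0.02, "y": 0.01, "z": 0, "rx": 0, "ry": 0, "rz": 0}, {"x": 0.014, "y": 0.006, "z": 0, "rx": 0, "ry": 0, "rz": 0}, {"x": 0.008, "y": 0.003, "z": 0, "rx": 0, "ry": 0, "rz": 0}], "claw": 0}}

```text
time: 8.17
tool_pos: [0.6902, 0.2612, 0.3384]
ee_rot: [-3.137, -0.005, 1.721]
wrist_force: [0.4, -0.3, -2.6]
width: 0.0129
```

```bash
python3 rec.py; python3 - <<'E'
from h import *
from plan import pourpose
for th,l in ((20,.12),(40,.11)):
    p,Rt,pc,zm,zn=pourpose(th,l,278);rel(p,None,Rt=Rt)
E
```

```text
t 8.17 q [ 0.283  0.605  0.433  0.006  2.108 -1.435] p [0.6902 0.2612 0.3384] rpy [-3.137 -0.005  1.721] F [ 0.4 -0.3 -2.6] w 0.0129
shift mm [78.4 41.  33.3] rot deg [-0.39 19.74  0.54] rows>= 2.76
shift mm [76.6 40.9 23.5] rot deg [-0.48 39.74  0.47] rows>= 5.55
```

Call:
{"op": "jog_arm", "data": {"series": [{"x": 0, "y": 0, "z": 0, "rx": 0, "ry": 3, "rz": 0}, {"x": 0.005, "y": 0, "z": 0, "rx": 0, "ry": 5, "rz": 0}, {"x": 0.01, "y": 0.003, "z": 0, "rx": 0, "ry": 5, "rz": 0}, {"x": 0.015, "y": 0.005, "z": 0, "rx": 0, "ry": 5, "rz": 0}, {"x": 0.015, "y": 0.005, "z": 0, "rx": 0, "ry": 3, "rz": 0}, {"x": 0.01, "y": 0.005, "z": 0, "rx": 0, "ry": 0, "rz": 0}], "claw": 0}}

```text
time: 8.67
tool_pos: [0.6989, 0.3223, 0.3445]
ee_rot: [-3.12, -0.383, 1.719]
wrist_force: [-0.5, -0.4, -3.1]
width: 0.0126
```

```bash
python3 rec.py; python3 - <<'E'
from h import *
from plan import pourpose
for th,l in ((40,.11),(60,.085)):
    p,Rt,pc,zm,zn=pourpose(th,l,278);rel(p,None,Rt=Rt)
E
```

```text
t 8.67 q [ 0.185  0.625  0.442  0.434  2.043 -1.332] p [0.6989 0.3223 0.3445] rpy [-3.12  -0.383  1.719] F [-0.5 -0.4 -3.1] w 0.0126
shift mm [ 5.3 23.7 33.4] rot deg [-1.5  18.04  0.22] rows>= 2.53
shift mm [-5.2 23.7 36.7] rot deg [-1.54 38.04 -0.05] rows>= 5.32
```

Call:
{"op": "jog_arm", "data": {"series": [{"x": 0, "y": 0.003, "z": 0.005, "rx": -0.5, "ry": 4, "rz": 0}, {"x": 0, "y": 0.004, "z": 0.006, "rx": -0.5, "ry": 5, "rz": 0}, {"x": 0, "y": 0.004, "z": 0.006, "rx": -0.5, "ry": 5, "rz": 0}, {"x": -0.002, "y": 0.004, "z": 0.006, "rx": 0, "ry": 5, "rz": 0}, {"x": -0.003, "y": 0.004, "z": 0.004, "rx": 0, "ry": 5, "rz": 0}, {"x": -0.003, "y": 0.003, "z": 0, "rx": 0, "ry": 5, "rz": 0}, {"x": -0.003, "y": 0.002, "z": 0, "rx": 0, "ry": 4, "rz": 0}, {"x": 0, "y": 0, "z": 0, "rx": 0, "ry": 0, "rz": 0}], "claw": 0}}

```text
time: 9.33
tool_pos: [0.7224, 0.332, 0.3056]
ee_rot: [-3.135, -0.974, 1.713]
wrist_force: [-0.0, 1.0, -5.1]
width: 0.0125
```

```bash
python3 rec.py; python3 - <<'E'
from h import *
from plan import pourpose
for th,l in ((60,.085),(75,.06),(90,.045)):
    p,Rt,pc,zm,zn=pourpose(th,l,278);rel(p,None,Rt=Rt)
from bench import cams
s=cams.snapshot("scene");a=s["img"][60:360,250:580,::-1]
s=cams.snapshot("wrist");b=s["img"][:,:,::-1]
cv2.imwrite("pics/c2.png",np.hstack([cv2.resize(a,(440,400)),cv2.resize(b,(360,400))]))
E
```

```text
t 9.33 q [-0.015  0.606  0.803  0.992  1.798 -1.523] p [0.7224 0.332  0.3056] rpy [-3.135 -0.974  1.713] F [-0.   1.  -5.1] w 0.0125
shift mm [ 3.8 -1.8  1.2] rot deg [-0.53  4.19  0.07] rows>= 0.59
shift mm [-13.5  -1.8   0.6] rot deg [-0.54 19.19 -0.  ] rows>= 2.68
shift mm [-26.4  -1.9  -5.9] rot deg [-0.54 34.19 -0.07] rows>= 4.78
```

View pics/c2.png

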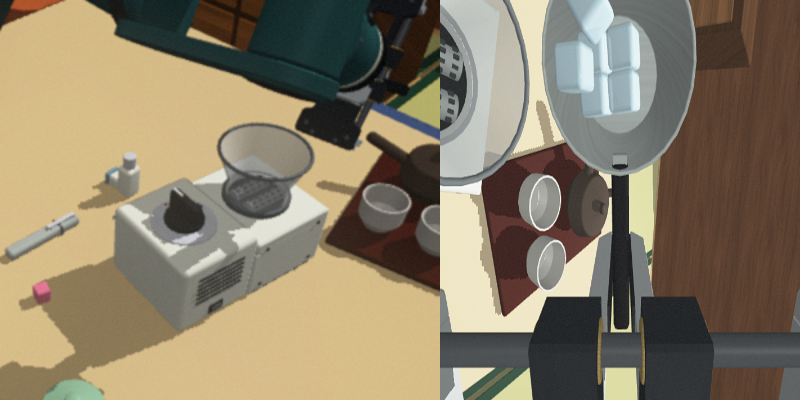

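The wrist view shows the cubes still in the cup, sliding towards the lip next to the hopper. I'll tilt on slowly.

Call:
{"op": "jog_arm", "data": {"series": [{"x": -0.002, "y": 0, "z": 0, "rx": -0.3, "ry": 3.5, "rz": 0}, {"x": -0.003, "y": 0, "z": 0, "rx": 0, "ry": 3.5, "rz": 0}, {"x": -0.003, "y": 0, "z": 0, "rx": 0, "ry": 3.5, "rz": 0}, {"x": -0.003, "y": 0, "z": 0, "rx": 0, "ry": 3.5, "rz": 0}, {"x": -0.003, "y": 0, "z": 0, "rx": 0, "ry": 3.5, "rz": 0}, {"x": 0, "y": 0, "z": 0, "rx": 0, "ry": 0, "rz": 0}], "claw": 0}}

```text
time: 9.93
tool_pos: [0.7202, 0.3358, 0.3128]
ee_rot: [3.024, -1.272, 1.845]
wrist_force: [0.1, -0.2, -4.8]
width: 0.0126
```

```bash
python3 rec.py; python3 - <<'E'
from h import *
from plan import pourpose
for th,l in ((75,.06),(90,.045),(102,.045)):
    p,Rt,pc,zm,zn=pourpose(th,l,278);rel(p,None,Rt=Rt)
from bench import cams
s=cams.snapshot("wrist");b=s["img"][:,:,::-1]
cv2.imwrite("pics/c3.png",b)
E
```

```text
t 9.93 q [-0.068  0.64   0.923  1.268  1.783 -1.665] p [0.7202 0.3358 0.3128] rpy [ 3.024 -1.272  1.845] F [ 0.1 -0.2 -4.8] w 0.0126
shift mm [-21.2  -1.   -5.2] rot deg [-0.69  2.01  2.26] rows>= 0.52
shift mm [-31.5  -1.6 -15.2] rot deg [-0.99 17.    2.16] rows>= 2.4
shift mm [-31.2  -1.7 -27.2] rot deg [-1.21 29.    2.06] rows>= 4.06
```

View pics/c3.png

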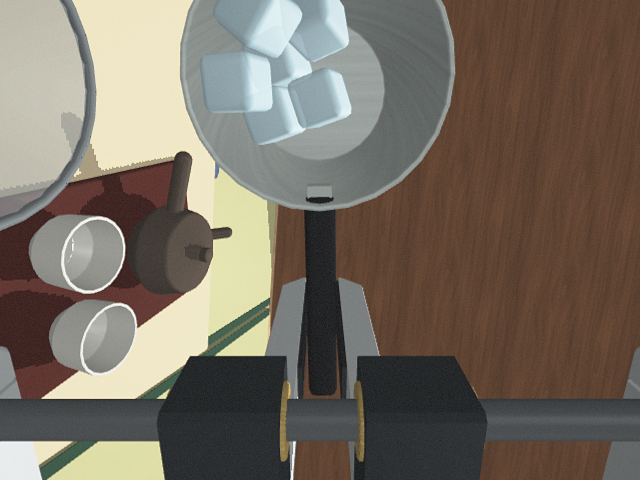

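Call:
{"op": "jog_arm", "data": {"series": [{"x": -0.006, "y": 0, "z": -0.001, "rx": -0.5, "ry": 0, "rz": 1}, {"x": -0.007, "y": 0, "z": -0.001, "rx": -0.5, "ry": 1, "rz": 1.2}, {"x": -0.006, "y": 0, "z": -0.002, "rx": 0, "ry": 2, "rz": 0}, {"x": -0.006, "y": 0, "z": -0.002, "rx": 0, "ry": 2.5, "rz": 0}, {"x": -0.006, "y": 0, "z": -0.002, "rx": 0, "ry": 2.5, "rz": 0}, {"x": -0.004, "y": 0, "z": -0.002, "rx": 0, "ry": 2.5, "rz": 0}, {"x": -0.003, "y": 0, "z": -0.002, "rx": 0, "ry": 2.5, "rz": 0}, {"x": 0, "y": 0, "z": 0, "rx": 0, "ry": 0, "rz": 0}], "claw": 0}}

```text
time: 10.65
tool_pos: [0.7222, 0.321, 0.2956]
ee_rot: [2.752, -1.49, 2.099]
wrist_force: [-0.3, -0.0, -3.4]
width: 0.0126
```

```bash
python3 rec.py; python3 - <<'E'
from h import *
from plan import pourpose
for th,l in ((90,.045),(102,.045)):
    p,Rt,pc,zm,zn=pourpose(th,l,278);rel(p,None,Rt=Rt)
from bench import cams
s=cams.snapshot("wrist");b=s["img"][:,:,::-1]
s=cams.snapshot("top");a=s["img"][60:300,60:260,::-1]
cv2.imwrite("pics/c4.png",np.hstack([cv2.resize(a,(360,432)),cv2.resize(b,(440,432))]))
E
```

```text
t 10.65 q [-0.106  0.7    1.02   1.458  1.8   -1.773] p [0.7222 0.321  0.2956] rpy [ 2.752 -1.49   2.099] F [-0.3 -0.  -3.4] w 0.0126
shift mm [-9.3 -0.3 -8.2] rot deg [0.04 4.28 1.76] rows>= 0.65
shift mm [ -6.3  -0.2 -19.8] rot deg [-0.15 16.28  1.76] rows>= 2.29
```

View pics/c4.png

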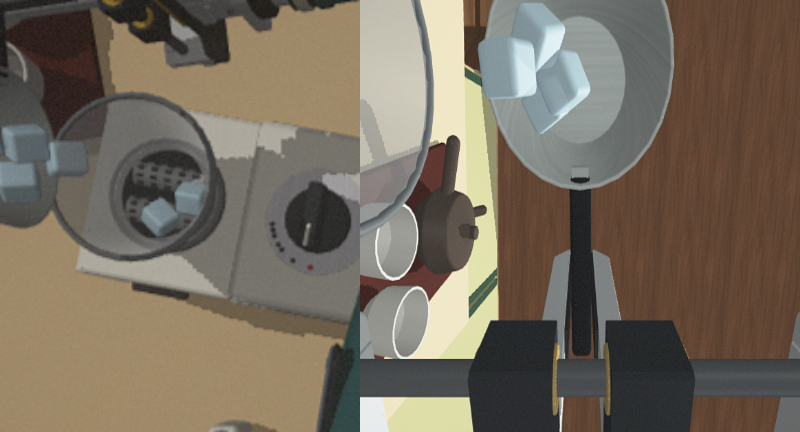

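Top view: two cubes are already on the rollers and one is dropping over the lip. The rest are still in the cup. I'll move the lip further over the hopper and keep tilting.

Call:
{"op": "jog_arm", "data": {"series": [{"x": -0.002, "y": 0, "z": -0.005, "rx": 0, "ry": 0, "rz": 0.5}, {"x": -0.002, "y": 0, "z": -0.006, "rx": 0, "ry": 0.5, "rz": 0.5}, {"x": -0.003, "y": 0, "z": -0.006, "rx": 0, "ry": 1, "rz": 0.5}, {"x": -0.002, "y": 0, "z": -0.005, "rx": 0, "ry": 2, "rz": 0.3}, {"x": 0, "y": 0, "z": -0.002, "rx": 0, "ry": 2, "rz": 0}, {"x": 0, "y": 0, "z": -0.002, "rx": 0, "ry": 2, "rz": 0}, {"x": 0, "y": 0, "z": 0, "rx": 0, "ry": 0, "rz": 0}, {"x": 0, "y": 0, "z": 0, "rx": 0, "ry": 0, "rz": 0}], "claw": 0}}

```text
time: 11.42
tool_pos: [0.727, 0.292, 0.3023]
ee_rot: [0.32, -1.51, -1.752]
wrist_force: [0.4, -0.8, -1.3]
width: 0.0129
```

```bash
python3 rec.py; python3 - <<'E'
from h import *
from plan import pourpose
for th,l in ((90,.045),(102,.045)):
    p,Rt,pc,zm,zn=pourpose(th,l,278);rel(p,None,Rt=Rt)
from bench import cams
s=cams.snapshot("wrist");b=s["img"][:,:,::-1]
s=cams.snapshot("top");a=s["img"][60:300,60:260,::-1]
cv2.imwrite("pics/c5.png",np.hstack([cv2.resize(a,(360,432)),cv2.resize(b,(440,432))]))
E
```

```text
t 11.42 q [-0.143  0.751  1.022  1.572  1.86  -1.784] p [0.727  0.292  0.3023] rpy [ 0.32  -1.51  -1.752] F [ 0.4 -0.8 -1.3] w 0.0129
shift mm [-16.5  -1.1  19.6] rot deg [ 0.01 -3.32  1.1 ] rows>= 0.61
shift mm [-12.   -1.    8.5] rot deg [-0.1   8.68  1.1 ] rows>= 1.22
```

View pics/c5.png

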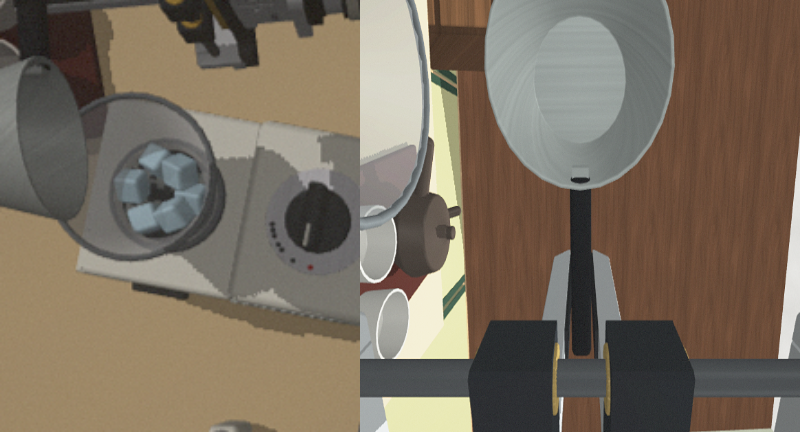

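The cup is empty, and the cubes appear to sit on the rollers in the hopper well. Bringing the cup back upright.

Call:
{"op": "jog_arm", "data": {"series": [{"x": 0.01, "y": 0, "z": 0.003, "rx": 0, "ry": -4, "rz": 0}, {"x": 0.012, "y": 0, "z": 0.003, "rx": 0, "ry": -6, "rz": 0}, {"x": 0.012, "y": 0, "z": 0.003, "rx": 0, "ry": -6.5, "rz": 0}, {"x": 0.006, "y": 0, "z": 0, "rx": 0, "ry": -6.5, "rz": 0}, {"x": 0.004, "y": -0.002, "z": 0, "rx": 0, "ry": -6.5, "rz": 0}, {"x": 0, "y": -0.003, "z": -0.003, "rx": 0, "ry": -6.5, "rz": 0}, {"x": 0, "y": -0.003, "z": -0.003, "rx": 0, "ry": -6.5, "rz": 0}, {"x": 0, "y": -0.003, "z": -0.003, "rx": 0, "ry": -6.5, "rz": 0}, {"x": 0, "y": -0.003, "z": 0, "rx": 0, "ry": -6.5, "rz": 0}, {"x": 0, "y": -0.003, "z": 0, "rx": 0, "ry": -6.5, "rz": 0}], "claw": 0}}

```text
time: 12.35
tool_pos: [0.71, 0.2874, 0.3536]
ee_rot: [3.125, -0.498, 1.701]
wrist_force: [-0.4, 0.4, -1.6]
width: 0.0127
```

```bash
python3 rec.py; python3 - <<'E'
from h import *
rel([.69,.26,.34],[np.pi,0,1.718])
from bench import cams
E
```

```text
t 12.35 q [ 0.088  0.566  0.548  0.545  1.972 -1.377] p [0.71   0.2874 0.3536] rpy [ 3.125 -0.498  1.701] F [-0.4  0.4 -1.6] w 0.0127
shift mm [-28.1 -23.4  -0.1] rot deg [  1.19 -28.5   -1.19] rows>= 3.99
```

Call:
{"op": "jog_arm", "data": {"series": [{"x": -0.004, "y": -0.003, "z": -0.002, "rx": 0.3, "ry": -6, "rz": -0.3}, {"x": -0.006, "y": -0.004, "z": 0, "rx": 0.3, "ry": -6, "rz": -0.3}, {"x": -0.008, "y": -0.005, "z": 0, "rx": 0.3, "ry": -6, "rz": -0.3}, {"x": -0.012, "y": -0.006, "z": 0, "rx": 0.3, "ry": -6, "rz": -0.3}, {"x": -0.016, "y": -0.008, "z": 0, "rx": 0, "ry": -4, "rz": 0}, {"x": -0.02, "y": -0.008, "z": 0, "rx": 0, "ry": 0, "rz": 0}, {"x": -0.024, "y": -0.01, "z": 0, "rx": 0, "ry": 0, "rz": 0}, {"x": -0.028, "y": -0.01, "z": 0, "rx": 0, "ry": 0, "rz": 0}, {"x": -0.028, "y": -0.01, "z": 0, "rx": 0, "ry": 0, "rz": 0}], "claw": 0}}

```text
time: 13.1
tool_pos: [0.6628, 0.1495, 0.3651]
ee_rot: [3.109, 0.003, 1.746]
wrist_force: [1.4, -0.6, -1.5]
width: 0.0125
```

```bash
python3 rec.py; python3 - <<'E'
from h import *
rel([.58,-.15,.2],[np.pi,0,1.718])
E
```

```text
t 13.1 q [ 1.390e-01  4.090e-01  6.620e-01 -2.000e-03  2.037e+00 -1.607e+00] p [0.6628 0.1495 0.3651] rpy [3.109e+00 3.000e-03 1.746e+00] F [ 1.4 -0.6 -1.5] w 0.0125
shift mm [-280.  -139.1  161.5] rot deg [1.89 0.15 1.59] rows>= 8.44
```

Call:
{"op": "jog_arm", "data": {"series": [{"x": -0.03, "y": -0.012, "z": 0, "rx": 0.6, "ry": 0, "rz": 0.4}, {"x": -0.03, "y": -0.013, "z": 0, "rx": 0.6, "ry": 0, "rz": 0.4}, {"x": -0.03, "y": -0.014, "z": 0, "rx": 0.6, "ry": 0, "rz": 0.4}, {"x": -0.03, "y": -0.015, "z": 0, "rx": 0, "ry": 0, "rz": 0.4}, {"x": -0.03, "y": -0.015, "z": 0.002, "rx": 0, "ry": 0, "rz": 0}, {"x": -0.03, "y": -0.015, "z": 0.01, "rx": 0, "ry": 0, "rz": 0}, {"x": -0.03, "y": -0.015, "z": 0.02, "rx": 0, "ry": 0, "rz": 0}, {"x": -0.028, "y": -0.015, "z": 0.025, "rx": 0, "ry": 0, "rz": 0}, {"x": -0.02, "y": -0.01, "z": 0.03, "rx": 0, "ry": 0, "rz": 0}, {"x": -0.01, "y": -0.005, "z": 0.025, "rx": 0, "ry": 0, "rz": 0}, {"x": 0, "y": 0, "z": 0.02, "rx": 0, "ry": 0, "rz": 0}, {"x": 0, "y": 0, "z": 0.01, "rx": 0, "ry": 0, "rz": 0}], "claw": 0}}

```text
time: 14.1
tool_pos: [0.5744, -0.1442, 0.2353]
ee_rot: [3.099, -0.002, 1.713]
wrist_force: [0.6, -0.3, -2.3]
width: 0.0127
```

```bash
python3 rec.py; python3 - <<'E'
from h import *
rel([.581,-.151,.045],[np.pi,0,1.718])
from bench import cams
s=cams.snapshot("wrist");b=s["img"][:,:,::-1]
s=cams.snapshot("top");a=s["img"][90:220,80:220,::-1]
cv2.imwrite("pics/c6.png",np.hstack([cv2.resize(a,(420,390),interpolation=cv2.INTER_CUBIC),cv2.resize(b,(380,390))]))
E
```

```text
t 14.1 q [-0.355  0.148  1.246  0.022  1.711 -2.064] p [ 0.5744 -0.1442  0.2353] rpy [ 3.099e+00 -2.000e-03  1.713e+00] F [ 0.6 -0.3 -2.3] w 0.0127
shift mm [ -8.   -2.6 190.4] rot deg [ 2.46 -0.09 -0.29] rows>= 4.57
```

View pics/c6.png

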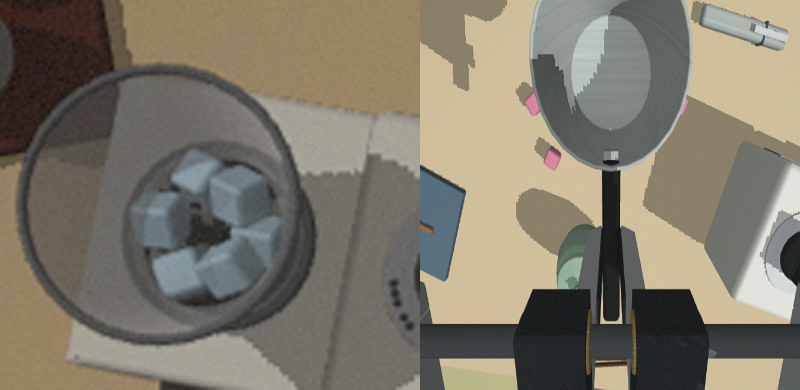

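All six cubes are in the hopper at crop positions (197,170), (240,195), (160,220), (255,245), (228,268) and (180,272). The cup is empty, so I'm lowering it to the table.

Call:
{"op": "jog_arm", "data": {"series": [{"x": -0.003, "y": 0, "z": 0.025, "rx": 1, "ry": 0, "rz": -0.2}, {"x": -0.003, "y": 0, "z": 0.03, "rx": 0.8, "ry": 0, "rz": 0}, {"x": -0.002, "y": 0, "z": 0.035, "rx": 0.5, "ry": 0, "rz": 0}, {"x": 0, "y": 0, "z": 0.035, "rx": 0, "ry": 0, "rz": 0}, {"x": 0, "y": 0, "z": 0.03, "rx": 0, "ry": 0, "rz": 0}, {"x": 0, "y": 0, "z": 0.015, "rx": 0, "ry": 0, "rz": 0}, {"x": 0, "y": 0, "z": 0.005, "rx": 0, "ry": 0, "rz": 0}, {"x": 0, "y": 0, "z": 0, "rx": 0, "ry": 0, "rz": 0}], "claw": 0}}

```text
time: 14.87
tool_pos: [0.5952, -0.147, 0.077]
ee_rot: [3.104, 0.01, 1.726]
wrist_force: [-0.5, 0.9, -1.8]
width: 0.0125
```

```bash
python3 rec.py; python3 - <<'E'
from h import *
rel([.581,-.151,.034],[3.13,0.005,1.718])
E
```

```text
t 14.87 q [-0.34   0.254  1.437  0.009  1.413 -2.067] p [ 0.5952 -0.147   0.077 ] rpy [3.104 0.01  1.726] F [-0.5  0.9 -1.8] w 0.0125
shift mm [ -1.3 -16.3  42.4] rot deg [1.48 0.29 0.48] rows>= 1.09
```

Call:
{"op": "jog_arm", "data": {"series": [{"x": 0, "y": -0.006, "z": 0.012, "rx": 0.8, "ry": 0.2, "rz": 0.3}, {"x": 0, "y": -0.006, "z": 0.012, "rx": 0.6, "ry": 0, "rz": 0}, {"x": 0, "y": -0.003, "z": 0.008, "rx": 0.2, "ry": 0, "rz": 0}, {"x": 0, "y": 0, "z": 0.003, "rx": 0, "ry": 0, "rz": 0}, {"x": 0, "y": 0, "z": 0, "rx": 0, "ry": 0, "rz": 0}], "claw": 0}}

```text
time: 15.28
tool_pos: [0.5858, -0.15, 0.0471]
ee_rot: [3.122, 0.012, 1.722]
wrist_force: [0.5, -0.3, -2.3]
width: 0.0126
```

```bash
python3 rec.py; python3 - <<'E'
from h import *
rel([.581,-.151,.033],[3.13,0.005,1.718])
E
```

```text
t 15.28 q [-3.440e-01  2.700e-01  1.478e+00 -2.000e-03  1.370e+00 -2.066e+00] p [ 0.5858 -0.15    0.0471] rpy [3.122 0.012 1.722] F [ 0.5 -0.3 -2.3] w 0.0126
shift mm [-0.1 -5.2 14. ] rot deg [0.46 0.42 0.25] rows>= 0.36
```

Call:
{"op": "jog_arm", "data": {"series": [{"x": 0, "y": -0.004, "z": 0.005, "rx": 0.4, "ry": 0.4, "rz": 0.2}, {"x": 0, "y": -0.002, "z": 0.005, "rx": 0, "ry": 0, "rz": 0}, {"x": 0, "y": 0, "z": 0.003, "rx": 0, "ry": 0, "rz": 0}, {"x": 0, "y": 0, "z": 0, "rx": 0, "ry": 0, "rz": 0}], "claw": 0}}

```text
time: 15.62
tool_pos: [0.5824, -0.152, 0.0368]
ee_rot: [3.123, 0.008, 1.718]
wrist_force: [-1.0, 0.9, -0.2]
width: 0.0123
```

```bash
python3 rec.py; python3 - <<'E'
from h import *
rel([.581,-.151,.032],[3.13,0.005,1.718])
E
```

```text
t 15.62 q [-0.351  0.275  1.495  0.003  1.352 -2.069] p [ 0.5824 -0.152   0.0368] rpy [3.123 0.008 1.718] F [-1.   0.9 -0.2] w 0.0123
shift mm [ 1.2 -1.3  4.8] rot deg [ 0.43  0.14 -0.01] rows>= 0.12
```

Call:
{"op": "jog_arm", "data": {"series": [{"x": 0, "y": 0, "z": 0.003, "rx": 0.3, "ry": 0, "rz": 0}, {"x": 0, "y": 0, "z": 0.002, "rx": 0, "ry": 0, "rz": 0}, {"x": 0, "y": 0, "z": 0, "rx": 0, "ry": 0, "rz": 0}], "claw": 0}}

```text
time: 15.87
tool_pos: [0.5836, -0.1521, 0.0335]
ee_rot: [3.125, 0.008, 1.717]
wrist_force: [0.6, 0.3, 1.1]
width: 0.013
```

```bash
python3 rec.py
```

```text
t 15.87 q [-0.349  0.282  1.493  0.     1.349 -2.067] p [ 0.5836 -0.1521  0.0335] rpy [3.125 0.008 1.717] F [0.6 0.3 1.1] w 0.013
```

Call:
{"op": "jog_arm", "data": {"series": [{"x": 0, "y": 0, "z": 0, "rx": 0, "ry": 0, "rz": 0}, {"x": 0, "y": 0, "z": 0, "rx": 0, "ry": 0, "rz": 0}, {"x": 0, "y": 0, "z": 0, "rx": 0, "ry": 0, "rz": 0}, {"x": 0, "y": 0, "z": 0, "rx": 0, "ry": 0, "rz": 0}, {"x": 0, "y": 0, "z": -0.01, "rx": 0, "ry": 0, "rz": 0}, {"x": 0, "y": 0, "z": -0.02, "rx": 0, "ry": 0, "rz": 0}, {"x": 0, "y": 0, "z": -0.035, "rx": 0, "ry": 0, "rz": 0}, {"x": 0, "y": 0, "z": -0.04, "rx": 0, "ry": 0, "rz": 0}, {"x": 0, "y": 0, "z": -0.04, "rx": 0, "ry": 0, "rz": 0}, {"x": 0, "y": 0, "z": -0.04, "rx": 0, "ry": 0, "rz": 0}, {"x": 0, "y": 0, "z": -0.03, "rx": 0, "ry": 0, "rz": 0}, {"x": 0, "y": 0, "z": -0.02, "rx": 0, "ry": 0, "rz": 0}], "claw": 0.4}}

```text
time: 16.87
tool_pos: [0.574, -0.1497, 0.2715]
ee_rot: [-3.137, 0.0, 1.718]
wrist_force: [-0.1, 0.3, 0.2]
width: 0.0376
```

```bash
python3 rec.py; python3 - <<'E'
from h import *
from bench import cams
s=cams.snapshot("scene");a=s["img"][:,:,::-1]
s=cams.snapshot("top");b=s["img"][:,:,::-1]
cv2.imwrite("pics/s7.png",a);cv2.imwrite("pics/t7.png",b)
cv2.imwrite("pics/c7.png",np.hstack([a[200:420,150:350],b[140:360,70:500]]))
rel([.6087,.1179,.27],[np.pi,0,-.162+np.pi/2])
E
```

```text
t 16.87 q [-3.490e-01  1.850e-01  1.131e+00 -2.000e-03  1.829e+00 -2.068e+00] p [ 0.574  -0.1497  0.2715] rpy [-3.137  0.     1.718] F [-0.1  0.3  0.2] w 0.0376
shift mm [260.3  72.2   3.1] rot deg [ 0.13  0.18 17.7 ] rows>= 6.48
```

View pics/c7.png

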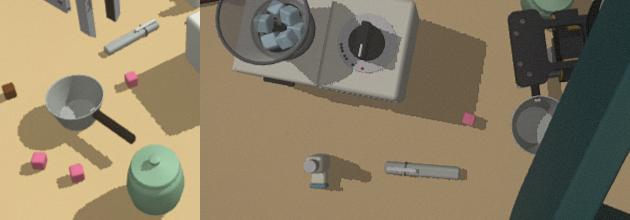

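The cup stands upright and empty, and the other objects haven't moved. Now the dial.

Call:
{"op": "jog_arm", "data": {"series": [{"x": 0.025, "y": 0.006, "z": 0, "rx": 0, "ry": 0, "rz": 2}, {"x": 0.03, "y": 0.007, "z": 0, "rx": 0, "ry": 0, "rz": 2}, {"x": 0.032, "y": 0.007, "z": 0, "rx": 0, "ry": 0, "rz": 2}, {"x": 0.032, "y": 0.007, "z": 0, "rx": 0, "ry": 0, "rz": 2}, {"x": 0.032, "y": 0.006, "z": 0, "rx": 0, "ry": 0, "rz": 2}, {"x": 0.032, "y": 0.005, "z": 0, "rx": 0, "ry": 0, "rz": 2}, {"x": 0.032, "y": 0.004, "z": 0, "rx": 0, "ry": 0, "rz": 2}, {"x": 0.025, "y": 0.002, "z": 0, "rx": 0, "ry": 0, "rz": 2}, {"x": 0.015, "y": 0, "z": 0, "rx": 0, "ry": 0, "rz": 1}, {"x": 0, "y": 0, "z": 0, "rx": 0, "ry": 0, "rz": 0}], "claw": 0.4}}

```text
time: 17.8
tool_pos: [0.6143, 0.1141, 0.2601]
ee_rot: [-3.126, 0.008, 1.399]
wrist_force: [-0.6, -0.3, 0.3]
width: 0.0373
```

```bash
python3 rec.py; python3 - <<'E'
from h import *
rel([.6087,.1179,.24],[np.pi,0,-.162+np.pi/2])
from bench import cams
s=cams.snapshot("wrist");im=s["img"][:,:,::-1].copy()
import pickle;pickle.dump(s,open("w8.pkl","wb"))
cv2.imwrite("pics/w8.png",im)
E
```

```text
t 17.8 q [ 0.095  0.268  1.054 -0.003  1.836 -1.305] p [0.6143 0.1141 0.2601] rpy [-3.126  0.008  1.399] F [-0.6 -0.3  0.3] w 0.0373
shift mm [ 2.9 -5.9 20.2] rot deg [-0.89  0.43 -0.55] rows>= 0.51
```

View pics/w8.png

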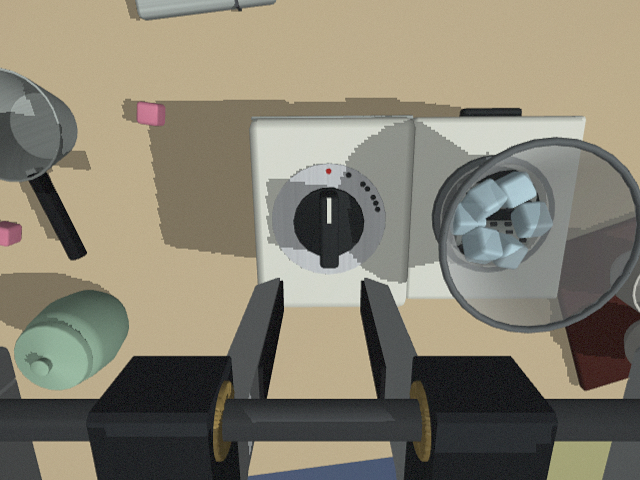

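The wrist view shows the disc centred at about (329,221), the bar vertical along x≈329, and the pointer line at the top, directed at the red off mark.

```bash
python3 - <<'E'
from h import *
import pickle
s=pickle.load(open("w8.pkl","rb"))
for n,u,v,z in (("discL",294,222,.137),("discR",364,222,.137),("disc",329,221,.137),("line0",329,198,.1665),("line1",329,222,.1665),("barend",329,252,.1665)):
    print(n,back(s,u,v,z).round(4))
print(proj(s,[.6087,.1179,.137]),proj(s,[.6087,.1179,.1665]))
im=s["img"][170:290,270:390,::-1];cv2.imwrite("pics/d8.png",cv2.resize(im,(600,600),interpolation=cv2.INTER_CUBIC))
E
```

```text
discL [0.6049 0.0938 0.137 ]
discR [0.6141 0.1479 0.137 ]
disc [0.6087 0.121  0.137 ]
line0 [0.5854 0.1246 0.1665]
line1 [0.6023 0.1218 0.1665]
barend [0.6243 0.1181 0.1665]
[325.07449967 221.63162038] [325.07764005 231.49250248]
```

View pics/d8.png

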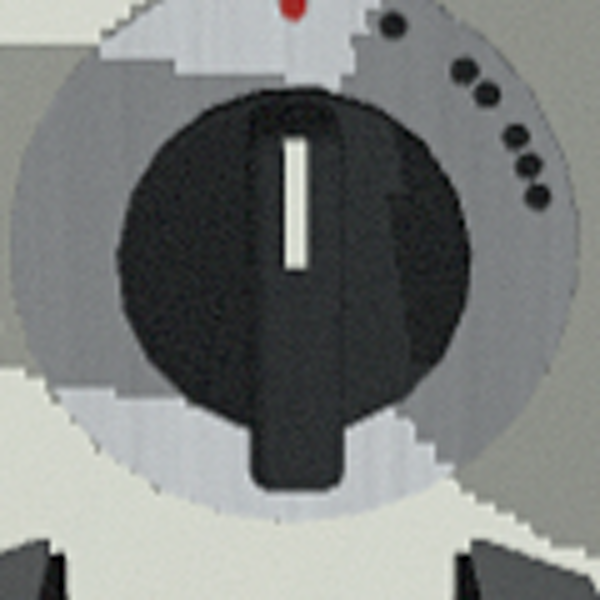

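Call:
{"op": "jog_arm", "data": {"series": [{"x": 0.004, "y": -0.004, "z": 0.008, "rx": -0.8, "ry": 0.4, "rz": -0.5}, {"x": 0.002, "y": -0.002, "z": 0.015, "rx": 0, "ry": 0, "rz": 0}, {"x": 0, "y": -0.002, "z": 0.02, "rx": 0, "ry": 0, "rz": 0}, {"x": 0, "y": -0.002, "z": 0.015, "rx": 0, "ry": 0, "rz": 0}, {"x": 0, "y": 0, "z": 0.005, "rx": 0, "ry": 0, "rz": 0}, {"x": 0, "y": 0, "z": 0, "rx": 0, "ry": 0, "rz": 0}], "claw": 0.4}}

```text
time: 18.35
tool_pos: [0.6028, 0.1122, 0.1913]
ee_rot: [-3.136, 0.007, 1.405]
wrist_force: [1.0, -0.2, 0.4]
width: 0.0378
```

```bash
python3 rec.py; python3 - <<'E'
from h import *
rel([.609,.1203,.142],[np.pi,0,1.408])
E
```

```text
t 18.35 q [ 0.095  0.237  1.227 -0.006  1.684 -1.31 ] p [0.6028 0.1122 0.1913] rpy [-3.136  0.007  1.405] F [ 1.  -0.2  0.4] w 0.0378
shift mm [ 9.4  5.1 49.2] rot deg [-0.31  0.43 -0.2 ] rows>= 1.21
```

Call:
{"op": "jog_arm", "data": {"series": [{"x": 0.006, "y": 0.004, "z": 0, "rx": -0.3, "ry": 0.4, "rz": -0.2}, {"x": 0.004, "y": 0.001, "z": 0, "rx": 0, "ry": 0, "rz": 0}, {"x": 0, "y": 0, "z": 0, "rx": 0, "ry": 0, "rz": 0}], "claw": 0.4}}

```text
time: 18.6
tool_pos: [0.6104, 0.1192, 0.1923]
ee_rot: [3.14, 0.0, 1.405]
wrist_force: [-0.1, -0.2, 0.7]
width: 0.0379
```

```bash
python3 rec.py; python3 - <<'E'
from h import *
rel([.609,.1203,.142],[np.pi,0,1.408])
E
```

```text
t 18.6 q [ 0.102  0.25   1.21  -0.     1.681 -1.303] p [0.6104 0.1192 0.1923] rpy [3.14  0.    1.405] F [-0.1 -0.2  0.7] w 0.0379
shift mm [ 0.8 -1.6 50.3] rot deg [ 0.07  0.01 -0.16] rows>= 1.21
```

Call:
{"op": "jog_arm", "data": {"series": [{"x": 0, "y": 0, "z": 0.01, "rx": 0, "ry": 0, "rz": 0}, {"x": 0, "y": 0, "z": 0.01, "rx": 0, "ry": 0, "rz": 0}, {"x": 0, "y": 0, "z": 0.01, "rx": 0, "ry": 0, "rz": 0}, {"x": 0, "y": 0, "z": 0.008, "rx": 0, "ry": 0, "rz": 0}, {"x": 0, "y": 0, "z": 0, "rx": 0, "ry": 0, "rz": 0}], "claw": 0.4}}

```text
time: 19.02
tool_pos: [0.6125, 0.1196, 0.1533]
ee_rot: [3.135, -0.001, 1.406]
wrist_force: [-0.2, 0.7, -0.7]
width: 0.0376
```

```bash
python3 rec.py; python3 - <<'E'
from h import *
rel([.609,.1203,.142],[np.pi,0,1.408])
E
```

```text
t 19.02 q [ 1.020e-01  2.620e-01  1.273e+00 -1.000e-03  1.601e+00 -1.304e+00] p [0.6125 0.1196 0.1533] rpy [ 3.135e+00 -1.000e-03  1.406e+00] F [-0.2  0.7 -0.7] w 0.0376
shift mm [ 0.1 -3.6 11.2] rot deg [ 0.37 -0.06 -0.12] rows>= 0.28
```

Call:
{"op": "jog_arm", "data": {"series": [{"x": 0, "y": -0.003, "z": 0.005, "rx": 0.3, "ry": 0, "rz": 0}, {"x": 0, "y": -0.001, "z": 0.005, "rx": 0, "ry": 0, "rz": 0}, {"x": 0, "y": 0, "z": 0, "rx": 0, "ry": 0, "rz": 0}], "claw": 0.4}}

```text
time: 19.27
tool_pos: [0.6074, 0.1203, 0.1408]
ee_rot: [-3.14, -0.0, 1.406]
wrist_force: [-0.1, 0.1, -0.1]
width: 0.0374
```

```bash
python3 rec.py; python3 - <<'E'
from h import *
rel([.609,.1203,.142],[np.pi,0,1.408])
E
```

```text
t 19.27 q [ 1.040e-01  2.620e-01  1.297e+00  1.000e-03  1.584e+00 -1.303e+00] p [0.6074 0.1203 0.1408] rpy [-3.14  -0.     1.406] F [-0.1  0.1 -0.1] w 0.0374
shift mm [ 0.3  1.6 -1.2] rot deg [-0.1  -0.02 -0.1 ] rows>= 0.05
```

Well placed. Closing on the bar.

Call:
{"op": "jog_arm", "data": {"series": [{"x": 0, "y": 0.001, "z": -0.001, "rx": 0, "ry": 0, "rz": 0}, {"x": 0, "y": 0, "z": 0, "rx": 0, "ry": 0, "rz": 0}, {"x": 0, "y": 0, "z": 0, "rx": 0, "ry": 0, "rz": 0}, {"x": 0, "y": 0, "z": 0, "rx": 0, "ry": 0, "rz": 0}, {"x": 0, "y": 0, "z": 0, "rx": 0, "ry": 0, "rz": 0}], "claw": 0}}

```text
time: 19.68
tool_pos: [0.6085, 0.1197, 0.1424]
ee_rot: [-3.141, 0.001, 1.406]
wrist_force: [0.0, -0.5, -2.1]
width: 0.0137
```

```bash
python3 rec.py; python3 -c "
from bench import robot
print(robot.get_obs()['wrist_torque'])"
```

```text
t 19.68 q [ 0.103  0.263  1.293 -0.     1.587 -1.303] p [0.6085 0.1197 0.1424] rpy [-3.141e+00  1.000e-03  1.406e+00] F [ 0.  -0.5 -2.1] w 0.0137
[-0.01717915  0.00345296  0.06436423]
```

Call:
{"op": "jog_arm", "data": {"series": [{"x": 0, "y": 0, "z": 0, "rx": 0, "ry": 0, "rz": 5}, {"x": 0, "y": 0, "z": 0, "rx": 0, "ry": 0, "rz": 5}, {"x": 0, "y": 0, "z": 0, "rx": 0, "ry": 0, "rz": 5}, {"x": 0, "y": 0, "z": 0, "rx": 0, "ry": 0, "rz": 5}, {"x": 0, "y": 0, "z": 0, "rx": 0, "ry": 0, "rz": 5}, {"x": 0, "y": 0, "z": 0, "rx": 0, "ry": 0, "rz": 5}], "claw": 0}}

```text
time: 20.18
tool_pos: [0.6088, 0.1201, 0.1423]
ee_rot: [-3.14, -0.0, 0.86]
wrist_force: [0.7, -0.6, -1.0]
width: 0.0135
```

```bash
python3 rec.py; python3 -c "
from bench import robot
print(robot.get_obs()['wrist_torque'])
from h import *
rel([.6085,.1200,.142],[np.pi,0,1.406-1.225])"
```

```text
t 20.18 q [ 1.030e-01  2.630e-01  1.292e+00  1.000e-03  1.586e+00 -7.570e-01] p [0.6088 0.1201 0.1423] rpy [-3.14 -0.    0.86] F [ 0.7 -0.6 -1. ] w 0.0135
[-0.06433074 -0.02247254  0.14932602]
shift mm [-0.3 -0.1  0.3] rot deg [-7.000e-02  1.000e-02  3.891e+01] rows>= 5.43
```

Call:
{"op": "jog_arm", "data": {"series": [{"x": 0, "y": 0, "z": 0, "rx": 0, "ry": 0, "rz": 5}, {"x": 0, "y": 0, "z": 0, "rx": 0, "ry": 0, "rz": 5}, {"x": 0, "y": 0, "z": 0, "rx": 0, "ry": 0, "rz": 5}, {"x": 0, "y": 0, "z": 0, "rx": 0, "ry": 0, "rz": 5}, {"x": 0, "y": 0, "z": 0, "rx": 0, "ry": 0, "rz": 5}, {"x": 0, "y": 0, "z": 0, "rx": 0, "ry": 0, "rz": 5}, {"x": 0, "y": 0, "z": 0, "rx": 0, "ry": 0, "rz": 5}, {"x": 0, "y": 0, "z": 0, "rx": 0, "ry": 0, "rz": 2}], "claw": 0}}

```text
time: 20.85
tool_pos: [0.6094, 0.1204, 0.1423]
ee_rot: [-3.14, -0.001, 0.181]
wrist_force: [-0.9, -0.2, -1.3]
width: 0.0138
```

```bash
python3 rec.py; python3 -c "
from bench import robot,cams
print(robot.get_obs()['wrist_torque'])
from h import *
rel([.6085,.1200,.142],[np.pi,0,1.406-1.225])
s=cams.snapshot('scene');a=s['img'][150:270,320:440,::-1]
s=cams.snapshot('top');b=s['img'][120:240,180:300,::-1]
cv2.imwrite('pics/c9.png',cv2.resize(np.hstack([a,b]),(800,400),interpolation=cv2.INTER_CUBIC))
"
```

```text
t 20.85 q [ 1.030e-01  2.640e-01  1.292e+00  1.000e-03  1.585e+00 -7.800e-02] p [0.6094 0.1204 0.1423] rpy [-3.14e+00 -1.00e-03  1.81e-01] F [-0.9 -0.2 -1.3] w 0.0138
[-0.16857201  0.06220955  0.12405147]
shift mm [-1.   0.3  0.3] rot deg [-0.08 -0.06  0.02] rows>= 0.03
```

View pics/c9.png

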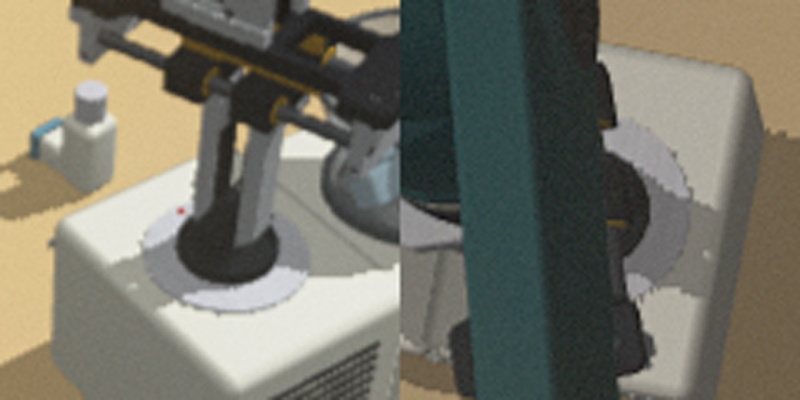

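```bash
python3 rec.py; python3 -c "
from bench import robot,cams
from h import *
s=cams.snapshot('wrist');b=s['img'][:,:,::-1].copy()
print(proj(s,[.6085,.1203,.1665]))
cv2.imwrite('pics/w9.png',b)
import pickle;pickle.dump(s,open('w9.pkl','wb'))
print(robot.get_obs()['ee_rot'],robot.get_obs()['wrist_torque'])
"
```

```text
t 20.95 q [ 1.030e-01  2.640e-01  1.292e+00  1.000e-03  1.585e+00 -8.200e-02] p [0.6094 0.1205 0.1424] rpy [-3.14e+00 -1.00e-03  1.85e-01] F [-0.4 -0.2 -1.1] w 0.0137
[317.4662754  319.78534561]
[-3.14022704e+00 -9.87513118e-04  1.86097848e-01] [-0.14284576 -0.02717237  0.1283396 ]
```

View pics/w9.png

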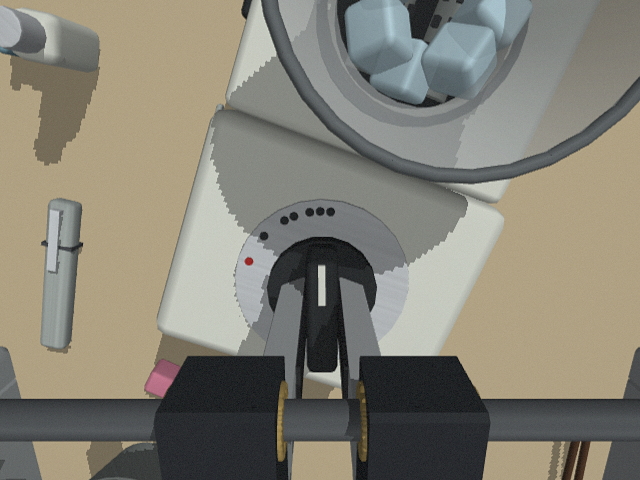

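The white pointer line at (321,285) aims at the three-dot group (308–331, 212). I'll nudge slightly further for margin and check that it holds.

Call:
{"op": "jog_arm", "data": {"series": [{"x": 0, "y": 0, "z": 0, "rx": 0, "ry": 0, "rz": 1}], "claw": 0}}

```text
time: 21.08
tool_pos: [0.6094, 0.1205, 0.1424]
ee_rot: [-3.14, -0.001, 0.169]
wrist_force: [-0.5, -0.2, -0.1]
width: 0.0139
```

```bash
python3 -c "
from bench import robot,cams
import numpy as np,cv2
for i in range(12):
    o=robot.get_obs(); print(round(o['time'],2),round(1.406-o['ee_rot'][2],4),o['wrist_torque'].round(3)[2],round(o['width'],4))
    s=cams.snapshot('wrist' if i%2 else 'scene'); cv2.imwrite(f'pics/z{i}.png',s['img'][:,:,::-1])
"
```

```text
21.08 1.2368 0.154 0.0139
21.13 1.2383 0.148 0.0138
21.18 1.2372 0.115 0.0136
21.23 1.237 0.089 0.0137
21.28 1.2369 0.157 0.0138
21.33 1.237 0.175 0.0142
21.38 1.2371 0.171 0.0136
21.43 1.2371 0.135 0.0136
21.48 1.2372 0.123 0.0138
21.53 1.2372 0.123 0.0131
21.58 1.2373 0.206 0.0134
21.63 1.2373 0.174 0.0137
```

View pics/z10.png

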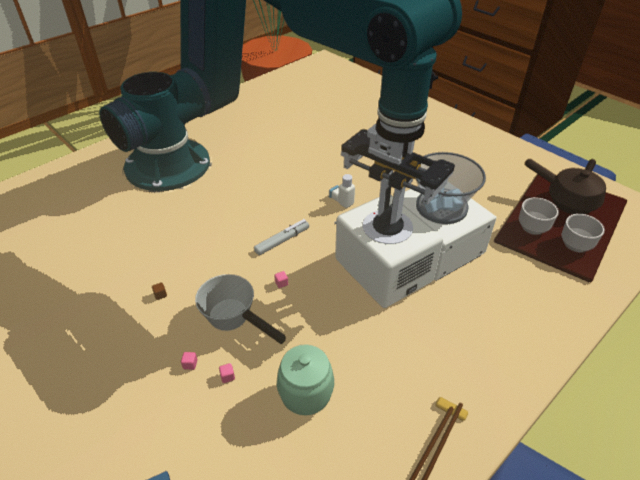

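View pics/z11.png

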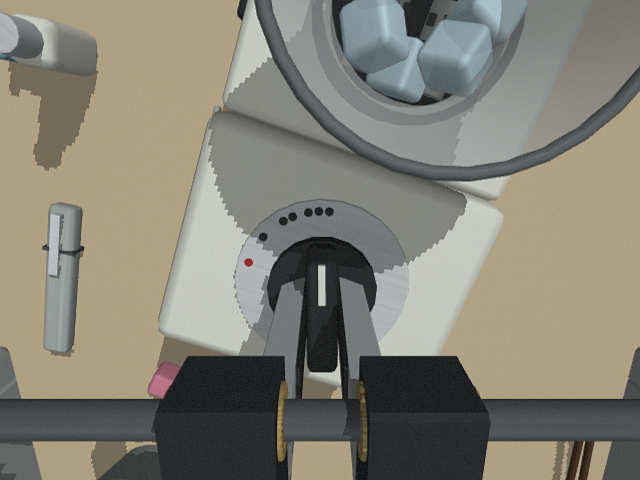

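The dial holds steady at about 1.237 rad, aimed at the three dots. The cup stands upright and empty at (228,303), and the jar, inhaler and thermometer case are unmoved. Handing in.

```bash
python3 -c "
from bench import ticket
print(ticket.close_job())"
```

```text
the job is handed in; nothing more can be done
None
```

I poured all six ice cubes into the hopper and stood the empty cup upright where it started. I then turned the dial clockwise to step 3 and handed the job in at about 21.6 s, with the gripper still holding the dial.

- **Ice:** the top view after the pour showed all six cubes on the rollers in the hopper, and the wrist view showed the cup empty. The dial stayed at off until then.
- **Dial:** the gripper held steady at 1.237 rad from off (third click 1.2, stop 1.26) over the last 0.55 s. That angle is the gripper's own turn since it closed on the bar, not a direct reading of the dial. The bar showed no visible slip, the pointer faced the three-dot group, and the wrist moment of about 0.09–0.21 N m fits the spring.
- **Other objects:** the jar, inhaler and thermometer case looked unmoved in the last pictures. I never saw the glass bowl directly: the network did not find it in the pictures. Nothing was moved near its bay.
- **Disagreement:** the top and wrist cameras differed by about 3 mm on the dial's position. I used the wrist reading, and the fingers closed on 13.7 mm with only about 2 N of wrist force.

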